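# Set up a rock-core shear holder at 60 degrees and cover the moist core

## Task

Make the rotary core holder ready for tomorrow's shear test: turn its graduated turntable until the scale reads 60 degrees at the index line, then swing the lever of the slim clamp ring below it fully to its stop, keeping off the fixed bezel ring next to it and without losing the setting, and then put the steel cover on the cup so that it sits down level. Also put a lid, seated and level, on every open moisture tin standing on the bench (before or after, as you like; some lids are spare), so that none of the rock dries out, and leave the other things on the bench alone.

Things in the scene. Friction and masses are not known exactly. Their poses are not given: they have to be found in the camera images.
- mount: Rotary core holder, fixed: a cream base 190 x 170 x 35 mm carrying, bottom to top on one vertical axis, a fixed dark ring, a slim bright knurled clamp ring with a lever, a fixed bezel ring, and a light-grey graduated turntable with a steel cup in its middle that holds a slice of rock core. Origin on that axis, at bench height; z up.
- bezel: The fixed bezel ring, 150 mm across, from 57 to 65 mm above the bench, between the clamp ring and the turntable; on its -y side (mount frame) it carries a small index block with one black line. Not to be touched. Same origin as the mount.
- index_line (a point): Inner end of the black index line on the index block, at the turntable's edge, 77.5 mm above the bench; seen from the axis it lies along the mount's -y.
- scale (a joint): Angle of the graduated turntable in rad = what its scale reads at the index line (60 degrees = 1.047). Grows as the turntable turns counter-clockwise seen from above; free from -0.17 to 3.3, starts between 1.7 and 3.1. The turntable is turned by gripping the cup on it, against a steady friction of about 0.25 N m, and stays where it is left.
- zero_line (a point): Outer end of the scale's zero line, on top of the turntable (124 mm across, top 77 mm above the bench), turning with it. Black lines round its edge every 10 degrees: short, 16 mm long every 30, the zero line longest and broad (25 x 4 mm). Readings run clockwise round the table from zero, seen from above; zero lies at the index line when the scale reads 0.
- cup_rim (a point): Centre of the rim of the steel cup on the turntable, 112 mm above the bench, on the axis. Cup 64 mm outside (very slightly ten-sided), 56 mm inside, walls standing 35 mm above the turntable; the rock in it ends 11 mm below the rim.
- clamp (a joint): Angle of the slim clamp ring (158 mm across, 47.5 to 56.5 mm above the bench) in rad: 0 to 0.12 at the start (open), 0.9 at its stop (clamped). Grows counter-clockwise seen from above; friction 0.15 N m; stays where it is left. Turned by its lever, which stands out radially towards the mount's +y side: an arm 12 mm wide, top 56 mm above the bench, ending in an upright grey knob.
- lever_knob (a point): Top centre of the lever's knob: an upright grey cylinder 16 mm in diameter, 118 mm from the mount's axis, free from 56 to 90 mm above the bench. Moves with the clamp ring.
- cover: Loose steel cover of the cup: flat round cap 76 mm across, 16 mm high, with a skirt 12 mm deep, 69 mm inside, that goes over the outside of the cup's rim, and on top a knob 24 mm in diameter, 24 mm high (0.22 kg). Origin at the centre of the skirt's lower edge, z up through the knob. Starts right way up on the bench; seated, its origin is 12 mm below the cup's rim.
- tin1: Open aluminium moisture tin, 54 mm across and 40 mm high (walls 2 mm, 0.16 kg), with an offcut of rock in it; upright on the bench. Origin at the centre of its underside, z up. Absent in some runs (None).
- tin2: Open aluminium moisture tin, 54 mm across and 40 mm high (walls 2 mm, 0.16 kg), with an offcut of rock in it; upright on the bench. Origin at the centre of its underside, z up. Absent in some runs (None).
- tin3: Open aluminium moisture tin, 54 mm across and 40 mm high (walls 2 mm, 0.16 kg), with an offcut of rock in it; upright on the bench. Origin at the centre of its underside, z up. Absent in some runs (None).
- tin4: Open aluminium moisture tin, 54 mm across and 40 mm high (walls 2 mm, 0.16 kg), with an offcut of rock in it; upright on the bench. Origin at the centre of its underside, z up. Absent in some runs (None).
- lid1: Aluminium tin lid: flat round cap 66 mm across, 14 mm high, skirt 11 mm deep, 59 mm inside, that goes over the outside of a tin's rim; on top a knob 20 mm in diameter, 20 mm high (50 g). Origin at the centre of the skirt's lower edge, z up through the knob. Starts right way up on the bench; seated, its origin is 29 mm above the tin's. Any lid fits any tin; there are more lids than tins.
- lid2: Aluminium tin lid: flat round cap 66 mm across, 14 mm high, skirt 11 mm deep, 59 mm inside, that goes over the outside of a tin's rim; on top a knob 20 mm in diameter, 20 mm high (50 g). Origin at the centre of the skirt's lower edge, z up through the knob. Starts right way up on the bench; seated, its origin is 29 mm above the tin's. Any lid fits any tin; there are more lids than tins.
- lid3: Aluminium tin lid: flat round cap 66 mm across, 14 mm high, skirt 11 mm deep, 59 mm inside, that goes over the outside of a tin's rim; on top a knob 20 mm in diameter, 20 mm high (50 g). Origin at the centre of the skirt's lower edge, z up through the knob. Starts right way up on the bench; seated, its origin is 29 mm above the tin's. Any lid fits any tin; there are more lids than tins.
- lid4: Aluminium tin lid: flat round cap 66 mm across, 14 mm high, skirt 11 mm deep, 59 mm inside, that goes over the outside of a tin's rim; on top a knob 20 mm in diameter, 20 mm high (50 g). Origin at the centre of the skirt's lower edge, z up through the knob. Starts right way up on the bench; seated, its origin is 29 mm above the tin's. Any lid fits any tin; there are more lids than tins.
- lid5: Aluminium tin lid: flat round cap 66 mm across, 14 mm high, skirt 11 mm deep, 59 mm inside, that goes over the outside of a tin's rim; on top a knob 20 mm in diameter, 20 mm high (50 g). Origin at the centre of the skirt's lower edge, z up through the knob. Starts right way up on the bench; seated, its origin is 29 mm above the tin's. Any lid fits any tin; there are more lids than tins.
- core: Bystander: a piece of rock core standing up, 54 mm across, 95 mm high; origin under its centre.
- wash_bottle: Bystander: white wash bottle, 64 mm across, 170 mm high; origin under its centre.
- brush: Bystander: hand brush lying near the robot; origin under its middle.
- screwdriver: Bystander: screwdriver lying near the robot; origin under its middle.
- cutter: Bystander: empty steel cutting ring, 66 mm across, 40 mm high; origin under its centre.
- caliper: Bystander: caliper lying flat, about 200 mm long; origin under its jaws' end third.
Not all that is in view belongs to the job. What is shaped like the lid1 but pink or purple is not meant.

How it is judged:
On the way, in this order (a step that is already met when the one before it is completed fails the run):
1. the scale reads 60 degrees (57 to 63) and rests there, with the clamp still open (value of joint scale between 0.994838 and 1.09956 rad and velocity of joint scale between -0.03 and 0.03 rad/s and value of joint clamp below 0.35 rad), for 0.3 s.
2. the clamp ring is at its stop (past 0.80 of 0.90 rad) and the scale still reads 57 to 63 degrees (value of joint scale between 0.994838 and 1.09956 rad and value of joint clamp above 0.8 rad), for 0.3 s.
3. the cover sits level on the cup, clamp closed and setting kept (all of step 2 and horizontal distance between cover and cup_rim below 0.005 m and z of cover in the frame of cup_rim between -0.014 and -0.01 m and angle between cover's own z axis and vertical below 0.06 rad), for 0.3 s.
At the end, for the whole second after the job is handed in: The scale reads 57 to 63 degrees, the clamp is past 0.80 rad, the cover sits on the cup (within 5 mm of centre, within 2 mm of fully down, within 3.4 degrees of level), each tin present stands upright on the bench with a lid seated on it to the same limits, and all is at rest (all of step 3 and velocity of joint scale between -0.03 and 0.03 rad/s and linear speed of cover below 0.02 m/s and ((horizontal distance between lid1 and tin1 below 0.005 m and z of lid1 in the frame of tin1 between 0.027 and 0.031 m and angle between lid1's own z axis and vertical below 0.06 rad and linear speed of lid1 below 0.02 m/s) or (horizontal distance between lid2 and tin1 below 0.005 m and z of lid2 in the frame of tin1 between 0.027 and 0.031 m and angle between lid2's own z axis and vertical below 0.06 rad and linear speed of lid2 below 0.02 m/s) or (horizontal distance between lid3 and tin1 below 0.005 m and z of lid3 in the frame of tin1 between 0.027 and 0.031 m and angle between lid3's own z axis and vertical below 0.06 rad and linear speed of lid3 below 0.02 m/s) or (horizontal distance between lid4 and tin1 below 0.005 m and z of lid4 in the frame of tin1 between 0.027 and 0.031 m and angle between lid4's own z axis and vertical below 0.06 rad and linear speed of lid4 below 0.02 m/s) or (horizontal distance between lid5 and tin1 below 0.005 m and z of lid5 in the frame of tin1 between 0.027 and 0.031 m and angle between lid5's own z axis and vertical below 0.06 rad and linear speed of lid5 below 0.02 m/s)) and ((horizontal distance between lid1 and tin2 below 0.005 m and z of lid1 in the frame of tin2 between 0.027 and 0.031 m and angle between lid1's own z axis and vertical below 0.06 rad and linear speed of lid1 below 0.02 m/s) or (horizontal distance between lid2 and tin2 below 0.005 m and z of lid2 in the frame of tin2 between 0.027 and 0.031 m and angle between lid2's own z axis and vertical below 0.06 rad and linear speed of lid2 below 0.02 m/s) or (horizontal distance between lid3 and tin2 below 0.005 m and z of lid3 in the frame of tin2 between 0.027 and 0.031 m and angle between lid3's own z axis and vertical below 0.06 rad and linear speed of lid3 below 0.02 m/s) or (horizontal distance between lid4 and tin2 below 0.005 m and z of lid4 in the frame of tin2 between 0.027 and 0.031 m and angle between lid4's own z axis and vertical below 0.06 rad and linear speed of lid4 below 0.02 m/s) or (horizontal distance between lid5 and tin2 below 0.005 m and z of lid5 in the frame of tin2 between 0.027 and 0.031 m and angle between lid5's own z axis and vertical below 0.06 rad and linear speed of lid5 below 0.02 m/s)) and ((horizontal distance between lid1 and tin3 below 0.005 m and z of lid1 in the frame of tin3 between 0.027 and 0.031 m and angle between lid1's own z axis and vertical below 0.06 rad and linear speed of lid1 below 0.02 m/s) or (horizontal distance between lid2 and tin3 below 0.005 m and z of lid2 in the frame of tin3 between 0.027 and 0.031 m and angle between lid2's own z axis and vertical below 0.06 rad and linear speed of lid2 below 0.02 m/s) or (horizontal distance between lid3 and tin3 below 0.005 m and z of lid3 in the frame of tin3 between 0.027 and 0.031 m and angle between lid3's own z axis and vertical below 0.06 rad and linear speed of lid3 below 0.02 m/s) or (horizontal distance between lid4 and tin3 below 0.005 m and z of lid4 in the frame of tin3 between 0.027 and 0.031 m and angle between lid4's own z axis and vertical below 0.06 rad and linear speed of lid4 below 0.02 m/s) or (horizontal distance between lid5 and tin3 below 0.005 m and z of lid5 in the frame of tin3 between 0.027 and 0.031 m and angle between lid5's own z axis and vertical below 0.06 rad and linear speed of lid5 below 0.02 m/s)) and ((horizontal distance between lid1 and tin4 below 0.005 m and z of lid1 in the frame of tin4 between 0.027 and 0.031 m and angle between lid1's own z axis and vertical below 0.06 rad and linear speed of lid1 below 0.02 m/s) or (horizontal distance between lid2 and tin4 below 0.005 m and z of lid2 in the frame of tin4 between 0.027 and 0.031 m and angle between lid2's own z axis and vertical below 0.06 rad and linear speed of lid2 below 0.02 m/s) or (horizontal distance between lid3 and tin4 below 0.005 m and z of lid3 in the frame of tin4 between 0.027 and 0.031 m and angle between lid3's own z axis and vertical below 0.06 rad and linear speed of lid3 below 0.02 m/s) or (horizontal distance between lid4 and tin4 below 0.005 m and z of lid4 in the frame of tin4 between 0.027 and 0.031 m and angle between lid4's own z axis and vertical below 0.06 rad and linear speed of lid4 below 0.02 m/s) or (horizontal distance between lid5 and tin4 below 0.005 m and z of lid5 in the frame of tin4 between 0.027 and 0.031 m and angle between lid5's own z axis and vertical below 0.06 rad and linear speed of lid5 below 0.02 m/s)) and angle between each of tin1, tin2, tin3, tin4's own z axis and vertical below 0.06 rad and height (world z) of each of tin1, tin2, tin3, tin4 below 0.005 m); the robot touches nothing.
It fails at once if a bystander was moved more than 40 mm (distance of any of core, wash_bottle, brush, screwdriver, cutter, caliper from where it was at the start of the episode above 0.04 m).
It fails at once if the fixed bezel ring or its index block was pressed with more than 6 N (contact force between any of the fingers, the arm and bezel above 6 N).
Of tin1, tin2, tin3, tin4 only 2 to 4 are there at a start; the rules pass over those that are not, and their reading is None.
At some moment in a run one of tin1, tin2, tin3, tin4, lid1, lid2, lid3, lid4, lid5, cover may be knocked a few centimetres aside while the robot is not near it.
Once in a run the grip may slacken for a moment while it holds something.
It also fails if it takes over 210 s, if anything falls off the work surface, if the arm or the gripper's body presses on something with over 40 N, if the wrist force passes 120 N, or if a joint passes its speed limit or range.

## Robot

A 6-joint arm with a two-finger parallel gripper is mounted at the origin on the work surface. World frame = base frame: x ahead of the robot, y to its left, z up, the work surface at z = 0. Lengths are in m, angles in rad, forces in N, time in s.
With the tool pointing down it reaches from about 0.275 to 1 m from the base axis. Payload 8.4 kg.
Tool frame: the origin (TCP) lies midway between the tips of the shut fingers; the grasp point (between the pads) lies 19 mm behind it; z points along the fingers, y is the line along which they close (so a half turn about z gives the same grasp; the last joint's range is limited). The gripper opens to 85 mm and grips with 20 to 120 N. Pads are 22 mm wide; open, the fingers measure 114 mm over their backs; the gripper's body (76 mm by 85 mm) begins 54 mm behind the grasp point. The pads swing forward as they close: fully open they stand 13 mm farther back than shut.
Start: joints at [1.346, 0.353, 1.633, -0, 1.155, -0.002], TCP at [0.138, 0.61, 0.231] pointing down, gripper open.
Joint ranges: [-2.63, 2.63], [-0.92, 2.1], [0.06, 2.66], [-1.3, 4.44], [0, 2.69], [-3.02, 3.02]. Speed limits (rad/s): [2.22, 2.22, 2.79, 3.14, 3.14, 3.14].

## Interface

Orientations are given as a rotation vector (axis times angle).
In Python, from workcell import status, cams, job gives the robot as it stands.
- The arm moves only by the tool move_arm, never from a script. Its argument "steps" is a list of rows, each an object with "delta_pos": the shift along the tool's x, y, z scaled (see below), a list of three; "turn": the turn about the tool's z scaled (see below); "grip": the closure, from 0 (fully open) to 1 (shut). A call has 1 to 8 rows; each row is the pose to reach, as a shift and turn from the pose commanded when the call began, along the tool's axes at that moment, turning the shorter way round; what a row does not reach only later rows make up. The controller multiplies each number of a shift by 40 cm and each number of a turn by 180 degrees. A row lasts 1/8 s, in which the tool goes at most 62.5 mm and 10.7 degrees, less where a joint would pass 70% of its speed; a pose out of reach is approached as far as the arm can. A call with a number of a shift or a turn outside -1 to 1 is refused whole. A call with a gripper value outside its range is refused whole. The fingers move at their own pace and stop on an object; "force" is the grip in N (left out, the last holds). Time passes only in rows, so rows that repeat a pose let the fingers close. It gives the time, the measured TCP pose, the force, the opening and the grip force at its end, in the units of the state.
- status.sense(): the state, without advancing time (a new reading comes with each control period).
- cams.capture(name): name is "side" or "top"; returns (picture, depth): 480x640x3 uint8, blue, green, red; 480x640 float32, m along the optical axis (not along the pixel's ray), 0 where there is no reading.
- cams.get_calibration(name): a dict with "fx", "fy", "cx", "cy" (pixels), "eye" and "rotation" of the camera in the world. Camera axes: x right, y down, z forward; pixel columns grow to the right and rows downward; lengths in m; the calibration is good to about 2 mm. A picture is of the moment at which its call begins. get_calibration takes no time and is no camera call.
- job.finish_job(): hands the job in; it is judged then, once.
The state is a dict: "t": time; "joint_positions": joint angles; "qvel": joint speeds; "joint_torque": joint torques, N m; "position": TCP position; "orientation": TCP orientation; "wrist_force": force on the tool from outside, world axes, zero at the start; "moment": the same for the moment, N m; "width": finger opening in m; "grip_force": force on a finger pad.
Only numpy, scipy, OpenCV 4.12 (cv2) and the standard library are available. Lean on these libraries where they do the work, as an engineer would, in place of code of your own. Each camera call takes 0.05 s, during which the arm holds its last target. There are 200 camera calls.

## Working session

There is one attempt and no reset: what is moved stays moved. The work goes in short steps, Python scripts to look and compute and a tool call to move; the robot and the scene stay as the last step left them, time stands still between calls to the robot, and variables do not carry over. Pictures are saved under pics/ and viewed, at most 14 in all, crops included, and the job is handed in when it is done.

Besides the shell and the picture viewer there is one more tool, called in YAML: its name, and indented under it one key for each argument. move_arm: Moves the arm, as the interface text tells. Shifts and turns lie within -1 to 1; 1 stands for 40 cm of shift or 180 degrees of turn. Its arguments: {"type":"object","properties":{"steps":{"type":"array","items":{"type":"object","properties":{"delta_pos":{"type":"array","items":{"type":"number"}},"turn":{"type":"number"},"grip":{"type":"number"}}}},"force":{"type":"number"}},"required":["steps"]}

```bash
mkdir -p pics; ls
cat > h.py <<'E'
import numpy as np, cv2
from workcell import status,cams,job
from scipy.spatial.transform import Rotation as R
def cal(n):
    c=cams.get_calibration(n); Rm=np.array(c["rotation"],float)
    if Rm.ndim==1: Rm=R.from_rotvec(Rm).as_matrix()
    return c,Rm,np.array(c["eye"],float)
def ray(n,u,v,z):
    c,Rm,e=cal(n); d=Rm@np.array([(u-c["cx"])/c["fx"],(v-c["cy"])/c["fy"],1.])
    return e+d*(z-e[2])/d[2]
def proj(n,p):
    c,Rm,e=cal(n); q=Rm.T@(np.array(p)-e); return c["fx"]*q[0]/q[2]+c["cx"],c["fy"]*q[1]/q[2]+c["cy"]
def cloud(n,depth):
    c,Rm,e=cal(n); v,u=np.mgrid[:480,:640]
    P=np.stack([(u-c["cx"])/c["fx"]*depth,(v-c["cy"])/c["fy"]*depth,depth],-1)
    return P@Rm.T+e
E
python3 - <<'E'
from h import *
for n in("top","side"):
    p,d=cams.capture(n); cv2.imwrite(f"pics/{n}0.png",p); np.save(f"{n}0.npy",d); c=cams.get_calibration(n);print(n,c)
print(status.sense())
E
```

```text
pics
top {'fx': 495.665651572725, 'fy': 495.665651572725, 'cx': 323.1444779523123, 'cy': 238.01533261040618, 'eye': array([ 0.44537037, -0.00163387,  1.33162425]), 'rotation': array([-2.21898507,  2.17644663, -0.01482141])}
side {'fx': 483.8969091548499, 'fy': 483.8969091548499, 'cx': 324.1580656956403, 'cy': 236.13445128623084, 'eye': array([ 0.29724693, -0.82652196,  0.57694496]), 'rotation': array([-2.07519382,  0.23804078, -0.17004465])}
{'t': 0.1, 'joint_positions': array([ 1.34561164e+00,  3.53612876e-01,  1.63406326e+00,  5.33171556e-06,
        1.15517504e+00, -2.40058934e-03]), 'qvel': array([-0.00123773, -0.00160328, -0.00211815,  0.00202708, -0.00151986,
        0.00029624]), 'joint_torque': array([ 3.31933925e-04, -6.06357265e+01, -3.42818570e+01, -1.99857614e-04,
        3.97373893e-03,  5.41480870e-05]), 'position': array([0.13799535, 0.60914165, 0.23061402]), 'orientation': array([-3.49212058e-01, -3.12197425e+00,  1.96313826e-03]), 'wrist_force': array([-0.02398875,  0.31381962, -0.31526388]), 'moment': array([ 0.0205535 ,  0.03120479, -0.03020829]), 'grip_force': 0.0, 'width': 0.08530613716387288}
```

View pics/top0.png

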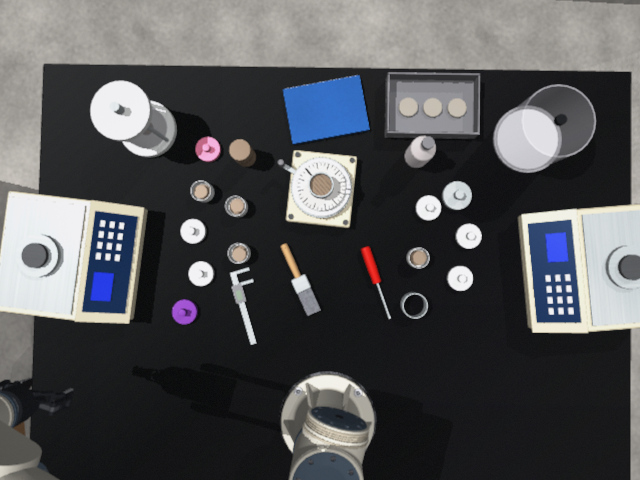

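View pics/side0.png

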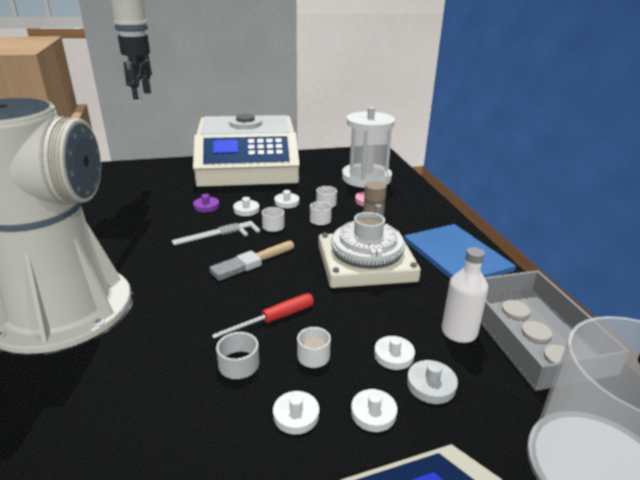

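Run:
```python
from h import *
p=cv2.imread("pics/top0.png"); d=np.load("top0.npy"); P=cloud("top",d)
crop=cv2.resize(p[140:240,270:370],None,fx=6,fy=6,interpolation=cv2.INTER_CUBIC); cv2.imwrite("pics/mount0.png",crop)
z=P[...,2]
roi=np.zeros(z.shape,bool); roi[130:330,170:490]=1
def comps(lo,hi,name,amin):
    m=((z>lo)&(z<hi)&roi).astype(np.uint8)
    n,l,s,c=cv2.connectedComponentsWithStats(m)
    for i in range(1,n):
        if s[i,4]>=amin:
            pts=P[l==i]; (cx,cy),r=cv2.minEnclosingCircle(pts[:,:2].astype(np.float32))
            print(name,np.round(c[i],1),s[i,4],"mean",np.round(pts.mean(0),4),"circ",round(cx,4),round(cy,4),round(r,4),"zmax",round(float(np.percentile(pts[:,2],95)),3))
comps(0.008,0.3,"any",60)
comps(0.027,0.06,"mid",20)
print("bench z",np.median(z[300:330,330:380]))
```

```text
any [172.2 136. ] 77 mean [0.7512 0.4313 0.0175] circ 0.7484 0.4307 0.0223 zmax 0.025
any [318.3 134.4] 599 mean [0.7624 0.0395 0.0137] circ 0.775 0.0097 0.1059 zmax 0.019
any [425.7 144.3] 1245 mean [ 0.7261 -0.2356  0.0791] circ 0.768 -0.2595 0.1198 zmax 0.17
any [207.7 149.3] 466 mean [0.7172 0.335  0.016 ] circ 0.7175 0.3368 0.0342 zmax 0.033
any [242.3 152.9] 514 mean [0.6956 0.2295 0.0816] circ 0.7006 0.2332 0.0278 zmax 0.099
any [320.8 188.7] 4711 mean [0.6105 0.0287 0.0612] circ 0.6143 0.029 0.1251 zmax 0.102
any [202.  191.4] 359 mean [0.6022 0.3444 0.027 ] circ 0.6029 0.3441 0.0275 zmax 0.04
any [457.1 195.5] 643 mean [ 0.6044 -0.3313  0.0182] circ 0.6045 -0.3333 0.0389 zmax 0.039
any [236.5 206.5] 334 mean [0.5638 0.2516 0.0269] circ 0.5637 0.2524 0.0275 zmax 0.039
any [428.4 207.7] 480 mean [ 0.5708 -0.2567  0.0156] circ 0.5714 -0.2578 0.0336 zmax 0.034
any [192.9 231.2] 473 mean [0.4966 0.3688 0.0157] circ 0.4967 0.3702 0.0333 zmax 0.033
any [468.9 236.1] 490 mean [ 0.4975 -0.3643  0.0156] circ 0.4972 -0.3649 0.0339 zmax 0.033
any [239.  253.5] 317 mean [0.4398 0.242  0.
[... 1576 characters left out ...]
3641  0.0327] circ 0.4979 -0.3642 0.0102 zmax 0.038
mid [238.  254.2] 157 mean [0.4379 0.2434 0.0332] circ 0.4405 0.2428 0.0272 zmax 0.042
mid [419.5 257.7] 79 mean [ 0.4379 -0.2311  0.0373] circ 0.4375 -0.2293 0.0272 zmax 0.043
mid [419.1 257.7] 80 mean [ 0.438  -0.2315  0.0291] circ 0.4381 -0.2323 0.0178 zmax 0.032
mid [199.1 274. ] 46 mean [0.3839 0.3445 0.0336] circ 0.3841 0.3447 0.0099 zmax 0.037
mid [461.9 278.8] 48 mean [ 0.3854 -0.3429  0.0323] circ 0.3862 -0.3441 0.0107 zmax 0.037
mid [415.2 306. ] 125 mean [ 0.3126 -0.2216  0.0368] circ 0.3129 -0.221 0.0333 zmax 0.043
mid [182.3 312.9] 46 mean [0.2812 0.3861 0.0332] circ 0.281 0.3865 0.0105 zmax 0.037
bench z -0.0007531200007072636
```

View pics/mount0.png

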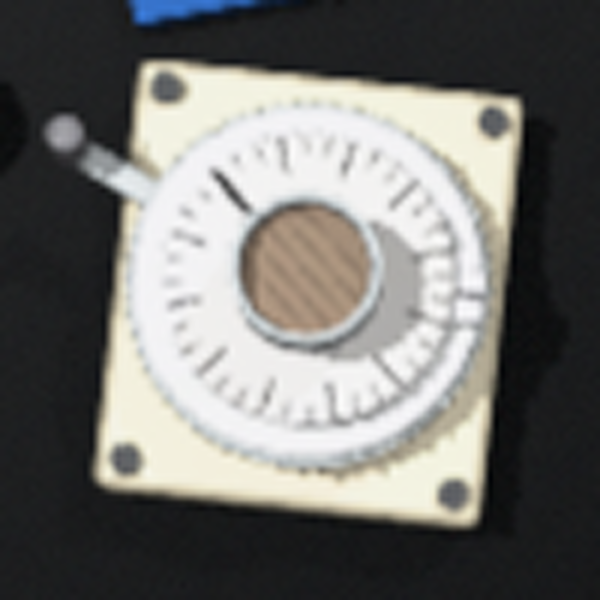

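Run:
```python
from h import *
p=cv2.imread("pics/top0.png"); d=np.load("top0.npy"); P=cloud("top",d); z=P[...,2]
r=np.hypot(P[...,0]-.607,P[...,1]-.023)
def fit(m):
    q=P[m][:,:2]; (x,y),R_=cv2.minEnclosingCircle(q.astype(np.float32)); return np.round([x,y,R_,len(q)],4)
print("rim",fit((z>.107)&(z<.118)&(r<.06)))
print("table",fit((z>.0745)&(z<.0795)&(r<.066)))
cr=lambda u,v,h: ray("top",270+u/6-.42,140+v/6-.42,h)[:2]
C=[cr(*c,.035) for c in((140,60),(520,98),(478,525),(95,488))]
print("base centre",np.mean(C,0),[np.round(np.linalg.norm(C[i]-C[i-1]),3) for i in range(4)])
yx=(C[0]+C[3]-C[1]-C[2]); print("yaw of +y",np.degrees(np.arctan2(yx[1],yx[0]))-90)
A=fit((z>.107)&(z<.118)&(r<.06))[:2]
for nm,u,v,h in(("zero out",215,170,.077),("zero in",245,210,.077),("idx",470,308,.0775),("knob",64,133,.09)):
    q=cr(u,v,h)-A; print(nm,cr(u,v,h),np.linalg.norm(q),np.degrees(np.arctan2(q[1],q[0])))
m=(z>.083)&(z<.095)&(r>.09)&(r<.13); print("knob",P[m].mean(0),m.sum())
```

```text
rim [6.143e-01 2.760e-02 3.220e-02 1.270e+02]
table [6.075e-01 2.370e-02 6.530e-02 8.360e+02]
base centre [0.61499342 0.02900404] [np.float64(0.189), np.float64(0.168), np.float64(0.188), np.float64(0.168)]
yaw of +y -4.632484204925319
zero out [0.66085629 0.06851591] 0.06198063933331333 41.31056603449825
zero in [0.64403339 0.05543697] 0.04073047583927528 43.11330884642987
idx [ 0.6039595  -0.04061082] 0.06899016192980696 -98.62018752300712
knob [0.67318305 0.13161892] 0.11952886008736074 60.48665937305479
knob [0.6710237  0.12961683 0.0894244 ] 23
```

```bash
cat >> h.py <<'E'
def rel(x,y,z,a=None,frm=None):
    """scaled tool-frame shift and turn from pose frm (default: now) to world x,y,z, finger line angle a deg"""
    s=status.sense(); M=R.from_rotvec(s["orientation"]).as_matrix(); p=s["position"] if frm is None else np.array(frm)
    d=M.T@(np.array([x,y,z])-p); a0=np.degrees(np.arctan2(M[1,1],M[0,1]))
    t=0 if a is None else -((a-a0+90)%180-90)
    print("shift",np.round(d/.4,4),"turn",round(t/180,4),"a0",round(a0,2),"q6",round(s["joint_positions"][5],2),"rows",round(np.linalg.norm(d)/.0625,1),"tilt",np.round(M[:,2],4),"F",np.round(s["wrist_force"],1),"t",round(s["t"],2))
E
python3 -c "
from h import *
rel(.42,.30,.22); rel(.6145,.028,.17,frm=(.42,.30,.22))"
```

```text
shift [-0.8583 -0.5979  0.0273] turn 0.0 a0 77.24 q6 -0.0 rows 6.7 tilt [-3.0e-04 -1.2e-03 -1.0e+00] F [-0.   0.3 -0.3] t 0.1
shift [-0.6245 -0.5556  0.1257] turn 0.0 a0 77.24 q6 -0.0 rows 5.4 tilt [-3.0e-04 -1.2e-03 -1.0e+00] F [-0.   0.3 -0.3] t 0.1
```

The thing to reach first is the steel cup on the turntable, at top pixel (321,184). These could be mistaken for it or for the other parts:
- **Cup look-alikes:** the tins at (202,190), (236,206), (238,253) and (418,257), and the empty cutter at (414,305).
- **Lids:** the five white ones are at (193,231), (201,273), (428,207), (468,236) and (460,278). Pink (208,149) and purple (184,312) are not meant.
- **Cover:** the larger, greyer cap at (457,195), 39 mm radius.

The mount crop confirms the cup, with the zero line at crop (215,170) to (245,210), the index at about (470,300) and the lever knob at (64,133).

move_arm:
  steps:
    - {"delta_pos":[-0.858,-0.598,0.027],"turn":0,"grip":0}
    - {"delta_pos":[-0.858,-0.598,0.027],"turn":0,"grip":0}
    - {"delta_pos":[-0.858,-0.598,0.027],"turn":0,"grip":0}
    - {"delta_pos":[-0.858,-0.598,0.027],"turn":0,"grip":0}
    - {"delta_pos":[-0.858,-0.598,0.027],"turn":0,"grip":0}
    - {"delta_pos":[-0.858,-0.598,0.027],"turn":0,"grip":0}
    - {"delta_pos":[-0.858,-0.598,0.027],"turn":0,"grip":0}
    - {"delta_pos":[-0.858,-0.598,0.027],"turn":0,"grip":0}

```text
t: 1.1
position: [0.4214, 0.2982, 0.2202]
orientation: [-0.355, -3.121, 0.001]
wrist_force: [-0.2, 0.5, -0.4]
width: 0.0853
grip_force: 0.0
```

move_arm:
  steps:
    - {"delta_pos":[-0.6245,-0.5556,0.1257],"turn":0,"grip":0}
    - {"delta_pos":[-0.6245,-0.5556,0.1257],"turn":0,"grip":0}
    - {"delta_pos":[-0.6245,-0.5556,0.1257],"turn":0,"grip":0}
    - {"delta_pos":[-0.6245,-0.5556,0.1257],"turn":0,"grip":0}
    - {"delta_pos":[-0.6245,-0.5556,0.1257],"turn":0,"grip":0}
    - {"delta_pos":[-0.6245,-0.5556,0.1257],"turn":0,"grip":0}
    - {"delta_pos":[-0.6245,-0.5556,0.1257],"turn":0,"grip":0}
    - {"delta_pos":[-0.6245,-0.5556,0.1257],"turn":0,"grip":0}

```text
t: 2.1
position: [0.6137, 0.0299, 0.1701]
orientation: [-0.348, -3.121, -0.001]
wrist_force: [-0.7, -0.5, -0.1]
width: 0.0856
grip_force: 0.0
```

```bash
python3 -c "
from h import *
print(status.sense()['position']);rel(.6145,.028,.076)"
```

```text
[0.61365858 0.0299294  0.17014371]
shift [-0.0033 -0.0043  0.2354] turn 0.0 a0 77.28 q6 -1.3 rows 1.5 tilt [-9.e-04  5.e-04 -1.e+00] F [-0.7 -0.5 -0.1] t 2.1
```

move_arm:
  force: 70
  steps:
    - {"delta_pos":[0,-0.002,0.12],"turn":0,"grip":0}
    - {"delta_pos":[0,-0.002,0.2354],"turn":0,"grip":0}
    - {"delta_pos":[0,-0.002,0.2354],"turn":0,"grip":0}
    - {"delta_pos":[0,-0.002,0.2354],"turn":0,"grip":1}
    - {"delta_pos":[0,-0.002,0.2354],"turn":0,"grip":1}
    - {"delta_pos":[0,-0.002,0.2354],"turn":0,"grip":1}
    - {"delta_pos":[0,-0.002,0.2354],"turn":0,"grip":1}
    - {"delta_pos":[0,-0.002,0.2354],"turn":0,"grip":1}

```text
t: 3.1
position: [0.6151, 0.0276, 0.079]
orientation: [0.348, 3.12, -0.001]
wrist_force: [-3.3, -1.2, 5.8]
width: 0.0631
grip_force: 76.6
```

```bash
python3 -c "
from h import *
print(status.sense()['moment']);rel(.6145,.028,.076)"
```

```text
[-0.83459722  0.74094042  0.02290705]
shift [0.0017 0.0007 0.0074] turn 0.0 a0 77.27 q6 -1.31 rows 0.0 tilt [ 2.3e-03 -7.0e-04 -1.0e+00] F [-3.3 -1.2  5.8] t 3.1
```

move_arm:
  steps:
    - {"delta_pos":[0,0,0],"turn":0.055,"grip":1}
    - {"delta_pos":[0,0,0],"turn":0.11,"grip":1}
    - {"delta_pos":[0,0,0],"turn":0.165,"grip":1}
    - {"delta_pos":[0,0,0],"turn":0.22,"grip":1}
    - {"delta_pos":[0,0,0],"turn":0.275,"grip":1}
    - {"delta_pos":[0,0,0],"turn":0.33,"grip":1}
    - {"delta_pos":[0,0,0],"turn":0.385,"grip":1}
    - {"delta_pos":[0,0,0],"turn":0.4256,"grip":1}

```text
t: 4.1
position: [0.6142, 0.027, 0.079]
orientation: [2.212, 2.229, -0.001]
wrist_force: [-5.4, -5.9, 8.9]
width: 0.0633
grip_force: 76.9
```

move_arm:
  steps:
    - {"delta_pos":[0,0,0],"turn":0,"grip":1}
    - {"delta_pos":[0,0,0],"turn":0,"grip":1}
    - {"delta_pos":[0,0,0],"turn":0,"grip":0}
    - {"delta_pos":[0,0,0],"turn":0,"grip":0}
    - {"delta_pos":[0,0,0],"turn":0,"grip":0}
    - {"delta_pos":[0,0,-0.1],"turn":0,"grip":0}
    - {"delta_pos":[0,0,-0.25],"turn":0,"grip":0}
    - {"delta_pos":[0,0,-0.25],"turn":0,"grip":0}

```text
t: 5.1
position: [0.6177, 0.028, 0.1812]
orientation: [2.205, 2.229, 0.01]
wrist_force: [0.1, -0.7, -0.5]
width: 0.0854
grip_force: 0.0
```

```bash
python3 -c "
from h import *
print(status.sense()['position']);rel(.45,-.02,.25)"
```

```text
[0.61767514 0.02801149 0.18124921]
shift [-0.1153 -0.4189 -0.1757] turn 0.0 a0 0.64 q6 0.03 rows 3.0 tilt [ 9.e-03  5.e-04 -1.e+00] F [ 0.1 -0.7 -0.5] t 5.1
```

```bash
python3 -c "
from h import *
rel(.47,.27,.2)"
```

```text
shift [ 0.6091 -0.362  -0.0499] turn 0.0 a0 0.64 q6 0.03 rows 4.5 tilt [ 9.e-03  5.e-04 -1.e+00] F [ 0.1 -0.7 -0.5] t 5.1
```

move_arm:
  steps:
    - {"delta_pos":[0.609,-0.362,-0.05],"turn":0,"grip":0}
    - {"delta_pos":[0.609,-0.362,-0.05],"turn":0,"grip":0}
    - {"delta_pos":[0.609,-0.362,-0.05],"turn":0,"grip":0}
    - {"delta_pos":[0.609,-0.362,-0.05],"turn":0,"grip":0}
    - {"delta_pos":[0.609,-0.362,-0.05],"turn":0,"grip":0}
    - {"delta_pos":[0.609,-0.362,-0.05],"turn":0,"grip":0}

```text
t: 5.85
position: [0.4655, 0.2715, 0.1957]
orientation: [-2.205, -2.237, 0.0]
wrist_force: [-0.3, -0.2, 0.3]
width: 0.0855
grip_force: 0.0
```

```bash
cat > mt.py <<'E'
import sys; from h import *
ims=[cams.capture("top") for _ in range(4)]
p=np.mean([i[0].astype(float) for i in ims],0).clip(0,255).astype(np.uint8); P=cloud("top",ims[0][1]); z=P[...,2]
A=np.array([.6145,.0278])
# polar rectified plan view of the table plane, rows=radius, cols=angle about axis, + plain plan crop
ang=np.radians(np.arange(-180,180,.5)); rad=np.arange(.03,.08,.0005)
aa,rr=np.meshgrid(ang,rad); c,Rm,e=cal("top")
W=np.stack([A[0]+rr*np.cos(aa),A[1]+rr*np.sin(aa),np.full_like(aa,.077)],-1)-e
q=W@Rm; mu=(c["fx"]*q[...,0]/q[...,2]+c["cx"]).astype(np.float32); mv=(c["fy"]*q[...,1]/q[...,2]+c["cy"]).astype(np.float32)
pol=cv2.remap(p,mu,mv,cv2.INTER_CUBIC); g=cv2.cvtColor(pol,cv2.COLOR_BGR2GRAY).astype(float)
prof=g[(rad>.0395)&(rad<.044)[...]].mean(0); prof-=cv2.blur(prof[None],(41,1))[0]
i=prof.argsort()[:6]; print("zero cand",np.degrees(ang[i]),np.round(prof[i]))
b=cv2.resize(p[150:215,280:365],None,fx=9,fy=9,interpolation=cv2.INTER_CUBIC)[:560,:765]
cv2.imwrite(sys.argv[1],b)
s=cv2.resize(pol[:,:],(720,300)); cv2.imwrite(sys.argv[1].replace(".png","p.png"),s)
r=np.hypot(P[...,0]-A[0],P[...,1]-A[1]); m=(z>.083)&(z<.095)&(r>.09)&(r<.135); k=P[m].mean(0); print("knob",k,m.sum(),np.degrees(np.arctan2(*(k[:2]-A)[::-1])))
E
python3 mt.py pics/m1.png
```

```text
zero cand [-32.5 -33.  -32.  -33.5 -31.5 -34. ] [-109. -109. -103. -103.  -91.  -91.]
knob [0.67160133 0.13099039 0.08873694] 30 61.041655653876525
```

View pics/m1.png

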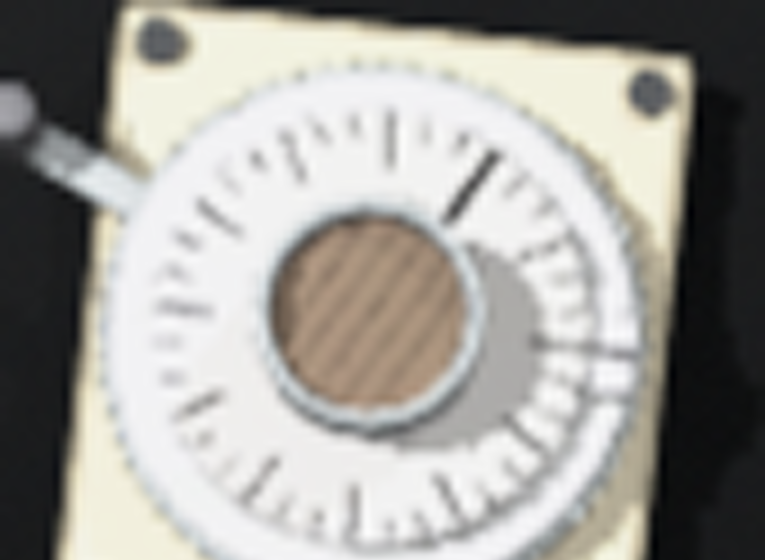

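View pics/m1p.png

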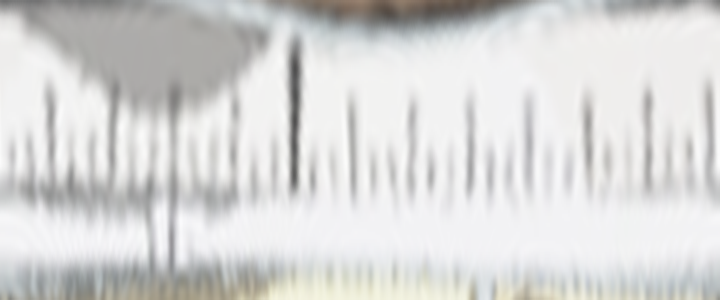

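```bash
python3 -c "
from h import *
g=cv2.cvtColor(cv2.imread('pics/m1p.png'),cv2.COLOR_BGR2GRAY).astype(float)
for n,r0,r1,c0,c1 in(('idx',215,255,163,182),('tick60',115,175,165,183),('tick60lo',150,185,165,183),('tick30',115,180,226,244),('tick90',115,180,105,123),('zero',60,180,285,305)):
    w=g[r0:r1,c0:c1].mean(0); w=(np.median(w)-w).clip(0); w[w<w.max()*.3]=0; print(n,-180+.5*(w@np.arange(c0,c1))/w.sum())
rel(.6715,.1305,.12,61.5)"
```

```text
idx -94.4044178707856
tick60 -93.51156515034695
tick60lo -93.48135156735637
tick30 -63.395634051194364
tick90 -124.0851258116883
zero -32.836098069900856
shift [-0.3511  0.5072  0.1891] turn -0.3384 a0 0.58 q6 0.51 rows 4.1 tilt [-3.e-04 -5.e-04 -1.e+00] F [-0.5  0.2  0.6] t 6.05
```

```bash
python3 -c "
from h import *
rel(.6717,.131,.15,-29)"
```

```text
shift [-0.3499  0.5077  0.1141] turn 0.1644 a0 0.58 q6 0.51 rows 4.0 tilt [-3.e-04 -5.e-04 -1.e+00] F [-0.5  0.2  0.6] t 6.05
```

move_arm:
  force: 30
  steps:
    - {"delta_pos":[-0.35,0.508,0.114],"turn":0.164,"grip":0}
    - {"delta_pos":[-0.35,0.508,0.114],"turn":0.164,"grip":0}
    - {"delta_pos":[-0.35,0.508,0.114],"turn":0.164,"grip":0}
    - {"delta_pos":[-0.35,0.508,0.114],"turn":0.164,"grip":0}
    - {"delta_pos":[-0.35,0.508,0.114],"turn":0.164,"grip":0}
    - {"delta_pos":[-0.35,0.508,0.114],"turn":0.164,"grip":0}
    - {"delta_pos":[-0.35,0.508,0.114],"turn":0.164,"grip":0}

```text
t: 6.92
position: [0.6708, 0.1322, 0.1506]
orientation: [-2.705, -1.597, 0.0]
wrist_force: [-0.6, -0.6, -0.6]
width: 0.0854
grip_force: 0.0
```

```bash
python3 -c "
from h import *
print(status.sense()['position']);rel(.6717,.131,.062,-29)"
```

```text
[0.67084219 0.13220052 0.15061209]
shift [-0.0016  0.0034  0.2215] turn 0.0007 a0 -28.88 q6 0.7 rows 1.4 tilt [-3.e-04  1.e-04 -1.e+00] F [-0.6 -0.6 -0.6] t 6.92
```

move_arm:
  force: 30
  steps:
    - {"delta_pos":[0,0.002,0.13],"turn":0,"grip":0}
    - {"delta_pos":[0,0.002,0.2215],"turn":0,"grip":0}
    - {"delta_pos":[0,0.002,0.2215],"turn":0,"grip":0}
    - {"delta_pos":[0,0.002,0.2215],"turn":0,"grip":1}
    - {"delta_pos":[0,0.002,0.2215],"turn":0,"grip":1}
    - {"delta_pos":[0,0.002,0.2215],"turn":0,"grip":1}
    - {"delta_pos":[0,0.002,0.2215],"turn":0,"grip":1}
    - {"delta_pos":[0,0.002,0.2215],"turn":0,"grip":1}

```text
t: 7.92
position: [0.6727, 0.1316, 0.0628]
orientation: [2.705, 1.597, 0.002]
wrist_force: [-1.9, 0.6, 5.6]
width: 0.0152
grip_force: 29.1
```

```bash
python3 -c "
from h import *
s=status.sense(); print(s['position'],s['width'],s['grip_force'],s['wrist_force'])
A=np.array([.6145,.0278]); p=s['position']; M=R.from_rotvec(s['orientation']).as_matrix()
v=p[:2]-A; print(np.hypot(*v),np.degrees(np.arctan2(v[1],v[0])))
for th in (7,14,21,28,35,41,46,50):
    c,q=np.cos(np.radians(th)),np.sin(np.radians(th)); w=A+np.array([c*v[0]-q*v[1],q*v[0]+c*v[1]]); d=M.T@np.append(w-p[:2],0)/.4; print(th,np.round(d,4),round(-th/180,4))
"
```

```text
[0.67274092 0.13164937 0.06279789] 0.01523818436632676 29.12432849407196 [-1.87405774  0.61841939  5.61386634]
0.11906593199037654 60.71537062886058
7 [-0.002  -0.0363 -0.    ] -0.0389
14 [-0.0084 -0.0721 -0.0001] -0.0778
21 [-1.910e-02 -1.068e-01 -1.000e-04] -0.1167
28 [-3.39e-02 -1.40e-01 -1.00e-04] -0.1556
35 [-0.0527 -0.1711 -0.0002] -0.1944
41 [-0.0717 -0.1958 -0.0002] -0.2278
46 [-8.950e-02 -2.147e-01 -2.000e-04] -0.2556
50 [-0.1048 -0.2287 -0.0003] -0.2778
```

move_arm:
  steps:
    - {"delta_pos":[-0.002,-0.0363,0],"turn":-0.0389,"grip":1}
    - {"delta_pos":[-0.0084,-0.0721,0],"turn":-0.0778,"grip":1}
    - {"delta_pos":[-0.0191,-0.1068,0],"turn":-0.1167,"grip":1}
    - {"delta_pos":[-0.0339,-0.14,0],"turn":-0.1556,"grip":1}
    - {"delta_pos":[-0.0527,-0.1711,0],"turn":-0.1944,"grip":1}
    - {"delta_pos":[-0.0717,-0.1958,0],"turn":-0.2278,"grip":1}
    - {"delta_pos":[-0.0895,-0.2147,0],"turn":-0.2556,"grip":1}
    - {"delta_pos":[-0.0895,-0.2147,0],"turn":-0.2556,"grip":1}

```text
t: 8.93
position: [0.5797, 0.1419, 0.0628]
orientation: [1.865, 2.528, 0.001]
wrist_force: [-1.7, 2.4, 6.6]
width: 0.0147
grip_force: 30.3
```

```bash
python3 -c "
from h import *
s=status.sense(); print(s['position'],s['width'],s['grip_force'],s['wrist_force'])
A=np.array([.6145,.0278]); p=s['position']; v=p[:2]-A; print(np.hypot(*v),np.degrees(np.arctan2(v[1],v[0])))
w=v@[[0,1],[-1,0]]; w/=np.hypot(*w); rel(*(p[:2]+.008*w),p[2])
"
```

```text
[0.57974115 0.14189498 0.06278116] 0.014744910809332299 30.320123434066772 [-1.71898863  2.3511098   6.57816506]
0.11927213295030711 106.94327461845609
shift [ 0.0001 -0.02   -0.    ] turn 0.0 a0 17.17 q6 -0.06 rows 0.1 tilt [ 9.e-04  5.e-04 -1.e+00] F [-1.7  2.4  6.6] t 8.93
```

move_arm:
  steps:
    - {"delta_pos":[0,-0.01,0],"turn":-0.01,"grip":1}
    - {"delta_pos":[-0.0005,-0.018,0],"turn":-0.02,"grip":1}
    - {"delta_pos":[-0.001,-0.025,0],"turn":-0.027,"grip":1}
    - {"delta_pos":[-0.001,-0.025,0],"turn":-0.027,"grip":1}

```text
t: 9.43
position: [0.5763, 0.1403, 0.063]
orientation: [1.752, 2.598, 0.015]
wrist_force: [20.2, 8.5, -11.7]
width: 0.0146
grip_force: 29.8
```

```bash
python3 -c "
from h import *
s=status.sense(); print(s['position'],s['width'],s['grip_force'],s['wrist_force'])
A=np.array([.6145,.0278]); p=s['position']; v=p[:2]-A; print(np.hypot(*v),np.degrees(np.arctan2(v[1],v[0])))
"
```

```text
[0.57631578 0.1403329  0.0629761 ] 0.014584768447044203 29.834775924682617 [ 20.15320621   8.48690346 -11.67742974]
0.1188347060246159 108.74290154753133
```

move_arm:
  steps:
    - {"delta_pos":[0,0.01,0],"turn":0,"grip":0.6}
    - {"delta_pos":[0,0.015,0],"turn":0,"grip":0}
    - {"delta_pos":[0,0.015,0],"turn":0,"grip":0}
    - {"delta_pos":[0,0.015,0],"turn":0,"grip":0}
    - {"delta_pos":[0,0.015,-0.15],"turn":0,"grip":0}
    - {"delta_pos":[0,0.015,-0.3],"turn":0,"grip":0}
    - {"delta_pos":[0,0.015,-0.4],"turn":0,"grip":0}
    - {"delta_pos":[0,0.015,-0.4],"turn":0,"grip":0}

```text
t: 10.42
position: [0.5777, 0.141, 0.2256]
orientation: [1.755, 2.6, 0.007]
wrist_force: [0.1, 0.9, -0.0]
width: 0.0856
grip_force: 0.0
```

```bash
python3 -c "
from h import *
print(status.sense()['position']); rel(.50,-.20,.24,0)"
```

```text
[0.57772716 0.14101318 0.22564523]
shift [-0.7179 -0.499  -0.0384] turn 0.1221 a0 21.97 q6 -0.15 rows 5.6 tilt [ 0.0063  0.0015 -1.    ] F [ 0.1  0.9 -0. ] t 10.43
```

move_arm:
  steps:
    - {"delta_pos":[-0.46,-0.52,-0.038],"turn":0.122,"grip":0}
    - {"delta_pos":[-0.46,-0.52,-0.038],"turn":0.122,"grip":0}
    - {"delta_pos":[-0.46,-0.52,-0.038],"turn":0.122,"grip":0}
    - {"delta_pos":[-0.46,-0.52,-0.038],"turn":0.122,"grip":0}
    - {"delta_pos":[-0.46,-0.52,-0.038],"turn":0.122,"grip":0}
    - {"delta_pos":[-0.46,-0.52,-0.038],"turn":0.122,"grip":0}

```text
t: 11.18
position: [0.4504, -0.1091, 0.2363]
orientation: [-2.224, -2.218, 0.001]
wrist_force: [0.8, 0.2, -0.7]
width: 0.0858
grip_force: 0.0
```

```bash
cat > look.py <<'E'
import sys; from h import *
im,d=cams.capture("top"); P=cloud("top",d); z=P[...,2]; cv2.imwrite("pics/cur.png",im)
roi=np.zeros(z.shape,bool); roi[130:330,165:490]=1
m=((z>.008)&(z<.075)&roi).astype(np.uint8); n,l,s,c=cv2.connectedComponentsWithStats(m)
for i in range(1,n):
    if 150<s[i,4]<900:
        q=P[l==i]; (x,y),r=cv2.minEnclosingCircle(q[:,:2].astype(np.float32))
        if r<.043:
            t=q[:,2].max(); k=q[q[:,2]>t-.009]; (kx,ky),kr=cv2.minEnclosingCircle(k[:,:2].astype(np.float32)); col=im[l==i].mean(0)
            print(np.round(c[i]).astype(int),"circ",*np.round([x,y,r],4),"top",*np.round([kx,ky,kr,t],4),np.round(col).astype(int))
E
python3 look.py; python3 mt.py pics/m2.png; python3 -c "
from h import *
print(status.sense()['position']); g=cv2.cvtColor(cv2.imread('pics/m2p.png'),cv2.COLOR_BGR2GRAY).astype(float)
for n,r0,r1,c0,c1 in(('idx',215,255,163,182),('tick60lo',150,185,165,183)):
    w=g[r0:r1,c0:c1].mean(0); w=(np.median(w)-w).clip(0); w[w<w.max()*.3]=0; print(n,-180+.5*(w@np.arange(c0,c1))/w.sum())
rel(.6045,-.3325,.13,0)"
```

```text
[169 138] circ 0.7407 0.4383 0.0321 top 0.7377 0.4389 0.0037 0.0545 [140 140 139]
[208 149] circ 0.7173 0.3365 0.0339 top 0.7178 0.3344 0.0088 0.0421 [178 142 214]
[202 191] circ 0.6021 0.3443 0.0282 top 0.6031 0.3439 0.0281 0.0445 [135 144 154]
[457 196] circ 0.6056 -0.3323 0.0386 top 0.6049 -0.3321 0.0118 0.0455 [207 205 199]
[237 206] circ 0.5639 0.2526 0.0272 top 0.564 0.2528 0.027 0.0455 [138 148 159]
[428 208] circ 0.5705 -0.2577 0.0336 top 0.5709 -0.257 0.01 0.0391 [232 230 230]
[193 231] circ 0.497 0.3702 0.0337 top 0.497 0.3698 0.0099 0.0403 [227 225 225]
[469 236] circ 0.4975 -0.3648 0.0338 top 0.4971 -0.3648 0.0095 0.0409 [232 230 230]
[239 253] circ 0.437 0.2424 0.0296 top 0.4402 0.2421 0.0272 0.0444 [140 150 162]
[201 274] circ 0.3833 0.3445 0.0338 top 0.3842 0.3446 0.0097 0.0395 [230 228 228]
[460 278] circ 0.3852 -0.3435 0.0339 top 0.3853 -0.3432 0.0099 0.0381 [171 170 169]
[184 312] circ 0.2811 0.3874 0.0338 top 0.2819 0.3864 0.0099 0.0394 [190  75 145]
zero cand [-32.5 -33.  -32.  -33.5 -31.5 -34. ] [-109. -109. -103. -103.  -91.  -91.]
knob [0.57663264 0.13895362 0.0892797 ] 29 108.81274059843197
[ 0.45212817 -0.10692608  0.23663164]
idx -94.40786077108834
tick60lo -93.48090629124506
shift [-0.5646  0.3803  0.2662] turn 0.0005 a0 0.08 q6 -0.24 rows 4.7 tilt [-6.e-04  3.e-04 -1.e+00] F [-0.3 -0.4 -0.1] t 11.43
```

move_arm:
  force: 50
  steps:
    - {"delta_pos":[-0.5646,0.3828,0.2],"turn":0,"grip":0}
    - {"delta_pos":[-0.5646,0.3828,0.2],"turn":0,"grip":0}
    - {"delta_pos":[-0.5646,0.3828,0.2],"turn":0,"grip":0}
    - {"delta_pos":[-0.5646,0.3828,0.2],"turn":0,"grip":0}
    - {"delta_pos":[-0.5646,0.3828,0.2662],"turn":0,"grip":0}
    - {"delta_pos":[-0.5646,0.3828,0.2662],"turn":0,"grip":0}
    - {"delta_pos":[-0.5646,0.3828,0.2662],"turn":0,"grip":0}

```text
t: 12.3
position: [0.6052, -0.3324, 0.1302]
orientation: [-2.219, -2.222, 0.0]
wrist_force: [-0.5, 0.0, -0.4]
width: 0.0851
grip_force: 0.0
```

```bash
python3 -c "
from h import *
print(status.sense()['position']); rel(.6050,-.3322,.019,0)"
```

```text
[ 0.60521782 -0.33243751  0.13022261]
shift [ 0.0004 -0.0003  0.2781] turn 0.0004 a0 0.07 q6 -0.51 rows 1.8 tilt [-9.e-04  8.e-04 -1.e+00] F [-0.5  0.  -0.4] t 12.3
```

move_arm:
  force: 50
  steps:
    - {"delta_pos":[0,0,0.14],"turn":0,"grip":0}
    - {"delta_pos":[0,0,0.25],"turn":0,"grip":0}
    - {"delta_pos":[0,0,0.278],"turn":0,"grip":0}
    - {"delta_pos":[0,0,0.278],"turn":0,"grip":1}
    - {"delta_pos":[0,0,0.278],"turn":0,"grip":1}
    - {"delta_pos":[0,0,0.278],"turn":0,"grip":1}
    - {"delta_pos":[0,0,0.278],"turn":0,"grip":1}
    - {"delta_pos":[0,0,0.278],"turn":0,"grip":1}

```text
t: 13.3
position: [0.6058, -0.3341, 0.0212]
orientation: [2.22, 2.22, 0.001]
wrist_force: [-1.2, 1.5, 8.2]
width: 0.022
grip_force: 48.6
```

```bash
python3 -c "
from h import *
print(status.sense()['position']); rel(.6145,-.10,.22,0)"
```

```text
[ 0.60581057 -0.33411249  0.02120946]
shift [ 0.5848  0.0227 -0.4975] turn 0.0 a0 0.01 q6 -0.51 rows 4.9 tilt [ 1.8e-03 -9.0e-04 -1.0e+00] F [-1.2  1.5  8.2] t 13.3
```

move_arm:
  steps:
    - {"delta_pos":[0,0,-0.15],"turn":0,"grip":1}
    - {"delta_pos":[0,0,-0.3],"turn":0,"grip":1}
    - {"delta_pos":[0,0,-0.45],"turn":0,"grip":1}
    - {"delta_pos":[0,0,-0.54],"turn":0,"grip":1}
    - {"delta_pos":[0.2,0.01,-0.54],"turn":0,"grip":1}
    - {"delta_pos":[0.4,0.02,-0.54],"turn":0,"grip":1}
    - {"delta_pos":[0.6,0.02,-0.54],"turn":0,"grip":1}
    - {"delta_pos":[0.6,0.02,-0.54],"turn":0,"grip":1}

```text
t: 14.3
position: [0.6125, -0.0914, 0.2357]
orientation: [-2.221, -2.222, -0.0]
wrist_force: [0.5, -0.1, -3.2]
width: 0.022
grip_force: 50.0
```

```bash
python3 -c "
from h import *
print(status.sense()['position'],status.sense()['width']); rel(.6143,.028,.17,0)"
```

```text
[ 0.61249134 -0.09144113  0.23569738] 0.021986425743798985
shift [0.2986 0.0046 0.1643] turn 0.0002 a0 0.03 q6 -0.15 rows 2.2 tilt [ 2.e-04  2.e-04 -1.e+00] F [ 0.5 -0.1 -3.2] t 14.3
```

move_arm:
  steps:
    - {"delta_pos":[0.295,0.005,0.1],"turn":0,"grip":1}
    - {"delta_pos":[0.295,0.005,0.164],"turn":0,"grip":1}
    - {"delta_pos":[0.295,0.005,0.164],"turn":0,"grip":1}
    - {"delta_pos":[0.295,0.005,0.164],"turn":0,"grip":1}
    - {"delta_pos":[0.295,0.005,0.164],"turn":0,"grip":1}

```text
t: 14.92
position: [0.6157, 0.0231, 0.171]
orientation: [2.221, 2.22, 0.002]
wrist_force: [-0.0, 0.1, -2.3]
width: 0.0223
grip_force: 49.9
```

Run:
```python
from h import *
s=status.sense(); p=s["position"]; print(p,s["width"])
im,d=cams.capture("side"); P=cloud("side",d); cv2.imwrite("pics/s1.png",cv2.resize(im[130:290,290:470],None,fx=3.3,fy=3.3))
z=P[...,2]; r=np.hypot(P[...,0]-p[0],P[...,1]-p[1])
from scipy.optimize import least_squares
def arc(lo,hi,rad,rm):
    m=(z>lo)&(z<hi)&(r<rm); q=P[m][:,:2]
    f=least_squares(lambda c:np.hypot(q[:,0]-c[0],q[:,1]-c[1])-rad,p[:2],loss="soft_l1",f_scale=.002); print(m.sum(),f.x,"rms",np.sqrt(np.mean(f.fun**2)))
arc(p[2]-.017,p[2]-.006,.038,.05); arc(.090,.108,.0319,.045)
```

```text
[0.6157311  0.02310623 0.17095007] 0.02231745952310247
395 [0.61820664 0.02487029] rms 0.009335618391862503
445 [0.61511059 0.02421245] rms 0.009129069365498904
```

View pics/s1.png

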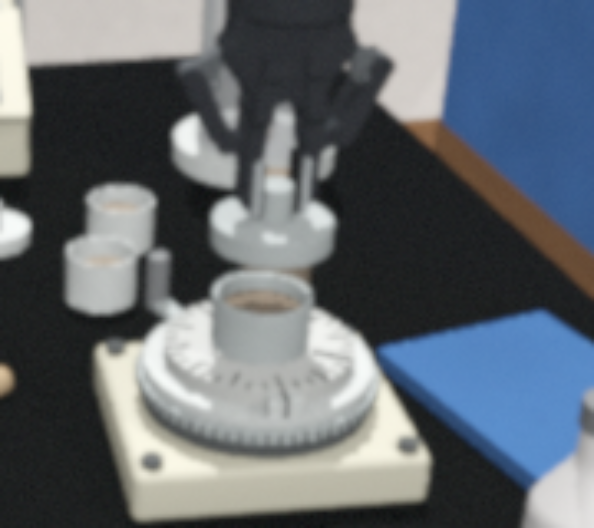

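Run:
```python
from h import *
p=status.sense()["position"]; print(p)
print("cover at TCP",proj("side",[p[0],p[1],.160]),"rim at axis",proj("side",[.6145,.0278,.112]))
for dx,dy in((.01,0),(0,.01)): print(proj("side",[p[0]+dx,p[1]+dy,.160]))
im,d=cams.capture("side"); hsv=cv2.cvtColor(im,cv2.COLOR_BGR2GRAY)
P=cloud("side",d); z=P[...,2]; r=np.hypot(P[...,0]-p[0],P[...,1]-p[1])
def ell(m,n):
    ys,xs=np.nonzero(m); print(n,len(xs),"cols",xs.min(),xs.max(),"mid",(xs.min()+xs.max())/2, "per-row mids",[ (int(v),(xs[ys==v].min()+xs[ys==v].max())/2, int(np.ptp(xs[ys==v]))) for v in np.unique(ys)[::3]])
ell((z>.150)&(z<.167)&(r<.05),"cover"); ell((z>.085)&(z<.114)&(r<.045),"cup")
```

```text
[0.61581039 0.02295823 0.17101152]
cover at TCP (np.float64(371.4722989961129), np.float64(198.21879193976184)) rim at axis (np.float64(368.53621874706135), np.float64(218.05596650257107))
(np.float64(376.098950488521), np.float64(197.82174718023128))
(np.float64(369.9153271994596), np.float64(196.2054552671404))
cover 542 cols 354 391 mid 372.5 per-row mids [(190, np.float64(361.0), 0), (193, np.float64(371.5), 31), (196, np.float64(372.0), 36), (199, np.float64(372.5), 37), (202, np.float64(372.0), 36), (205, np.float64(373.0), 34), (208, np.float64(373.5), 25), (211, np.float64(374.5), 3)]
cup 644 cols 354 384 mid 369.0 per-row mids [(213, np.float64(367.5), 13), (216, np.float64(368.5), 25), (219, np.float64(369.5), 29), (222, np.float64(369.5), 29), (225, np.float64(369.0), 30), (228, np.float64(368.5), 29), (231, np.float64(369.0), 28), (234, np.float64(370.0), 24), (237, np.float64(369.0), 10)]
```

```bash
python3 -c "
from h import *
rel(.6145,.0265,.130,0);rel(.6145,.0265,.1205,0)"
```

```text
shift [ 0.0088 -0.0032  0.1023] turn -0.0004 a0 -0.08 q6 0.04 rows 0.7 tilt [ 1.9e-03 -2.0e-04 -1.0e+00] F [-0.2 -0.5 -2.8] t 15.03
shift [ 0.0088 -0.0033  0.126 ] turn -0.0004 a0 -0.08 q6 0.04 rows 0.8 tilt [ 1.9e-03 -2.0e-04 -1.0e+00] F [-0.2 -0.5 -2.8] t 15.03
```

move_arm:
  steps:
    - {"delta_pos":[0.0088,-0.0032,0],"turn":0,"grip":1}
    - {"delta_pos":[0.0088,-0.0032,0.05],"turn":0,"grip":1}
    - {"delta_pos":[0.0088,-0.0032,0.09],"turn":0,"grip":1}
    - {"delta_pos":[0.0088,-0.0032,0.102],"turn":0,"grip":1}
    - {"delta_pos":[0.0088,-0.0032,0.11],"turn":0,"grip":1}
    - {"delta_pos":[0.0088,-0.0032,0.118],"turn":0,"grip":1}
    - {"delta_pos":[0.0088,-0.0032,0.126],"turn":0,"grip":1}
    - {"delta_pos":[0.0088,-0.0032,0.126],"turn":0,"grip":1}

```text
t: 16.02
position: [0.6141, 0.0279, 0.1211]
orientation: [2.221, 2.221, 0.001]
wrist_force: [-5.0, -0.4, 11.4]
width: 0.0223
grip_force: 51.3
```

```bash
python3 -c "
from h import *
s=status.sense();print(s['position'],s['moment'],s['width']);rel(.6145,.0265,.1205,0)"
```

```text
[0.61406908 0.02790349 0.12113176] [-0.04705257  0.84371891  0.03166479] 0.022322545142246505
shift [-0.0035  0.0011  0.0016] turn 0.0001 a0 0.02 q6 0.04 rows 0.0 tilt [ 0.0011  0.     -1.    ] F [-5.  -0.4 11.4] t 16.02
```

move_arm:
  steps:
    - {"delta_pos":[0,0,0],"turn":0,"grip":0}
    - {"delta_pos":[0,0,0],"turn":0,"grip":0}
    - {"delta_pos":[0,0,0],"turn":0,"grip":0}
    - {"delta_pos":[0,0,0],"turn":0,"grip":0}
    - {"delta_pos":[0,0,-0.12],"turn":0,"grip":0}
    - {"delta_pos":[0,0,-0.25],"turn":0,"grip":0}
    - {"delta_pos":[-0.2,-0.2,-0.25],"turn":0,"grip":0}
    - {"delta_pos":[-0.35,-0.35,-0.25],"turn":0,"grip":0}

```text
t: 17.02
position: [0.5248, -0.0612, 0.22]
orientation: [2.218, 2.222, 0.001]
wrist_force: [0.4, -0.9, -0.6]
width: 0.085
grip_force: 0.0
```

move_arm:
  steps:
    - {"delta_pos":[0,0,0],"turn":0,"grip":0}
    - {"delta_pos":[0,0,0],"turn":0,"grip":0}

```text
t: 17.27
position: [0.5258, -0.0606, 0.2197]
orientation: [2.222, 2.22, 0.001]
wrist_force: [0.4, -0.6, 0.5]
width: 0.0852
grip_force: 0.0
```

```bash
python3 look.py; python3 mt.py pics/m3.png; python3 -c "
from h import *
im,d=cams.capture('top');P=cloud('top',d);z=P[...,2];r=np.hypot(P[...,0]-.6145,P[...,1]-.0278)
for lo,hi in((.110,.125),(.130,.150)):
    m=(z>lo)&(z<hi)&(r<.05);print(m.sum(),cv2.minEnclosingCircle(P[m][:,:2].astype(np.float32)),np.median(z[m]))
m=(z>.110)&(z<.125)&(r<.05)&(r>.02);q=P[m];print(np.linalg.lstsq(np.c_[q[:,:2]-[.6145,.0278],np.ones(len(q))],q[:,2],rcond=None)[0])
g=cv2.cvtColor(cv2.imread('pics/m3p.png'),cv2.COLOR_BGR2GRAY).astype(float)
for n,r0,r1,c0,c1 in(('idx',215,255,163,182),('tick60lo',150,185,165,183)):
    w=g[r0:r1,c0:c1].mean(0); w=(np.median(w)-w).clip(0); w[w<w.max()*.3]=0; print(n,-180+.5*(w@np.arange(c0,c1))/w.sum())
print(status.sense()['position']);rel(.5708,-.2573,.12,0)"
```

```text
[169 138] circ 0.7401 0.4388 0.0313 top 0.7386 0.439 0.0028 0.0484 [142 142 141]
[208 149] circ 0.7173 0.336 0.0336 top 0.7175 0.3347 0.0097 0.0413 [179 143 214]
[202 191] circ 0.6027 0.3443 0.0276 top 0.6029 0.3442 0.0276 0.0451 [136 145 156]
[237 206] circ 0.5636 0.2528 0.0274 top 0.5638 0.2522 0.0269 0.0473 [139 149 160]
[428 208] circ 0.5698 -0.2573 0.0345 top 0.5709 -0.2572 0.0098 0.0396 [228 226 227]
[193 231] circ 0.4966 0.37 0.0335 top 0.4977 0.3693 0.0106 0.0386 [228 225 226]
[469 236] circ 0.497 -0.3651 0.0332 top 0.4976 -0.3648 0.0102 0.0388 [191 190 190]
[239 253] circ 0.4404 0.2424 0.0274 top 0.4398 0.2426 0.0271 0.0446 [141 152 164]
[420 258] circ 0.4373 -0.2295 0.027 top 0.4372 -0.2295 0.0269 0.0443 [119 128 140]
[201 274] circ 0.3828 0.3449 0.0337 top 0.3839 0.345 0.0097 0.0385 [230 227 228]
[460 278] circ 0.3849 -0.3437 0.0339 top 0.386 -0.3435 0.0097 0.0397 [197 196 196]
[184 312] circ 0.2814 0.3854 0.0346 top 0.2817 0.387 0.0103 0.0381 [189  75 145]
zero cand [-159.5 -160.  -160.5 -159.  -161.  -158.5] [-58. -58. -57. -57. -54. -54.]
knob [0.57695673 0.13945244 0.08982772] 27 108.58527959384655
529 ((0.614677369594574, 0.029574129730463028), 0.03806731849908829) 0.1156670023634847
76 ((0.6136748194694519, 0.029150458052754402), 0.011517396196722984) 0.13926034187626213
[ 0.00023335 -0.00581164  0.11566946]
idx -91.21580188679245
tick60lo -92.59713228492137
[ 0.52577613 -0.05995715  0.21912615]
shift [-0.4935  0.112   0.2477] turn 0.0004 a0 0.07 q6 -0.12 rows 3.6 tilt [-3.e-04  1.e-04 -1.e+00] F [-0.5  0.1 -0.1] t 17.57
```

move_arm:
  force: 30
  steps:
    - {"delta_pos":[-0.4935,0.112,0.12],"turn":0,"grip":0}
    - {"delta_pos":[-0.4935,0.112,0.2],"turn":0,"grip":0}
    - {"delta_pos":[-0.4935,0.112,0.2477],"turn":0,"grip":0}
    - {"delta_pos":[-0.4935,0.112,0.2477],"turn":0,"grip":0}
    - {"delta_pos":[-0.4935,0.112,0.2477],"turn":0,"grip":0}
    - {"delta_pos":[-0.4935,0.112,0.2477],"turn":0,"grip":0}
    - {"delta_pos":[-0.4935,0.112,0.2477],"turn":0,"grip":0}

```text
t: 18.45
position: [0.5706, -0.2569, 0.1212]
orientation: [2.219, 2.222, 0.001]
wrist_force: [0.6, 0.0, 0.4]
width: 0.0855
grip_force: 0.0
```

```bash
python3 -c "
from h import *
print(status.sense()['position']); rel(.5708,-.2573,.018,0)"
```

```text
[ 0.57064931 -0.25694754  0.12118968]
shift [-8.00e-04  1.00e-04  2.58e-01] turn 0.0005 a0 0.08 q6 -0.43 rows 1.7 tilt [ 1.e-03 -3.e-04 -1.e+00] F [0.6 0.  0.4] t 18.45
```

move_arm:
  force: 40
  steps:
    - {"delta_pos":[0,0,0.14],"turn":0,"grip":0}
    - {"delta_pos":[0,0,0.23],"turn":0,"grip":0}
    - {"delta_pos":[0,0,0.258],"turn":0,"grip":0}
    - {"delta_pos":[0,0,0.258],"turn":0,"grip":1}
    - {"delta_pos":[0,0,0.258],"turn":0,"grip":1}
    - {"delta_pos":[0,0,0.258],"turn":0,"grip":1}
    - {"delta_pos":[0,0,0.258],"turn":0,"grip":1}
    - {"delta_pos":[0,0,0.258],"turn":0,"grip":1}

```text
t: 19.45
position: [0.5708, -0.2582, 0.0184]
orientation: [2.22, 2.221, 0.001]
wrist_force: [-0.6, 0.9, 6.2]
width: 0.0182
grip_force: 38.8
```

```bash
python3 -c "
from h import *
s=status.sense(); print(s['position'],s['width'])"
```

```text
[ 0.57084446 -0.25824194  0.01835748] 0.018236294442805768
```

move_arm:
  steps:
    - {"delta_pos":[0,0,-0.12],"turn":0,"grip":1}
    - {"delta_pos":[0.02,-0.1,-0.23],"turn":0,"grip":1}
    - {"delta_pos":[0.05,-0.24,-0.23],"turn":0,"grip":1}
    - {"delta_pos":[0.0695,-0.3338,-0.23],"turn":0,"grip":1}
    - {"delta_pos":[0.0695,-0.3338,-0.23],"turn":0,"grip":1}
    - {"delta_pos":[0.0695,-0.3338,-0.23],"turn":0,"grip":1}
    - {"delta_pos":[0.0695,-0.3338,-0.23],"turn":0,"grip":1}
    - {"delta_pos":[0.0695,-0.3338,-0.23],"turn":0,"grip":1}

```text
t: 20.45
position: [0.4374, -0.2303, 0.109]
orientation: [2.221, 2.222, 0.0]
wrist_force: [-0.3, 0.4, -2.0]
width: 0.0183
grip_force: 39.3
```

```bash
python3 -c "
from h import *
s=status.sense(); print(s['position'],s['width']); rel(.4373,-.2295,.048,0)"
```

```text
[ 0.43735953 -0.2303062   0.10896856] 0.01832777746939702
shift [ 0.002  -0.0002  0.1524] turn 0.0002 a0 0.04 q6 -0.49 rows 1.0 tilt [ 1.e-04 -1.e-04 -1.e+00] F [-0.3  0.4 -2. ] t 20.45
```

move_arm:
  steps:
    - {"delta_pos":[0,0,0.08],"turn":0,"grip":1}
    - {"delta_pos":[0,0,0.11],"turn":0,"grip":1}
    - {"delta_pos":[0,0,0.13],"turn":0,"grip":1}
    - {"delta_pos":[0,0,0.145],"turn":0,"grip":1}
    - {"delta_pos":[0,0,0.153],"turn":0,"grip":1}
    - {"delta_pos":[0,0,0.153],"turn":0,"grip":1}

```text
t: 21.2
position: [0.4368, -0.2302, 0.048]
orientation: [2.221, 2.222, 0.0]
wrist_force: [0.5, -0.4, -1.5]
width: 0.0181
grip_force: 39.3
```

move_arm:
  steps:
    - {"delta_pos":[0,0,0],"turn":0,"grip":0}
    - {"delta_pos":[0,0,0],"turn":0,"grip":0}
    - {"delta_pos":[0,0,0],"turn":0,"grip":0}
    - {"delta_pos":[0,0,0],"turn":0,"grip":0}
    - {"delta_pos":[0,0,-0.15],"turn":0,"grip":0}
    - {"delta_pos":[0.1,0,-0.3],"turn":0,"grip":0}
    - {"delta_pos":[0.3,0,-0.3],"turn":0,"grip":0}
    - {"delta_pos":[0.45,0,-0.3],"turn":0,"grip":0}

```text
t: 22.2
position: [0.4371, -0.0696, 0.1686]
orientation: [2.221, 2.218, 0.003]
wrist_force: [-0.5, 0.9, -0.9]
width: 0.0856
grip_force: 0.0
```

```bash
python3 look.py; python3 -c "
from h import *
s=status.sense(); print(s['position'],s['width']); rel(.45,.20,.22)"
```

```text
[169 138] circ 0.7406 0.4374 0.0302 top 0.7386 0.4403 0.0023 0.05 [142 141 140]
[208 149] circ 0.7184 0.3355 0.0335 top 0.718 0.3354 0.0095 0.0394 [179 143 215]
[202 191] circ 0.6018 0.3442 0.0277 top 0.6025 0.3446 0.0273 0.0442 [136 145 155]
[237 206] circ 0.5642 0.2527 0.0275 top 0.5641 0.2527 0.0269 0.0448 [139 149 160]
[193 231] circ 0.4968 0.3704 0.0336 top 0.4964 0.3695 0.0097 0.0406 [228 226 226]
[469 236] circ 0.4979 -0.3648 0.0336 top 0.4978 -0.3656 0.0087 0.0402 [232 230 230]
[239 253] circ 0.4412 0.2426 0.0278 top 0.4399 0.2425 0.027 0.0459 [141 151 163]
[423 258] circ 0.4372 -0.2307 0.0325 top 0.4362 -0.2293 0.01 0.0676 [198 197 196]
[201 274] circ 0.3834 0.3451 0.0333 top 0.3839 0.3442 0.0097 0.04 [230 228 228]
[460 278] circ 0.3849 -0.3435 0.0334 top 0.3853 -0.3438 0.0105 0.0378 [171 171 170]
[184 312] circ 0.2815 0.3869 0.0338 top 0.2811 0.3863 0.0104 0.0396 [190  75 146]
[ 0.43588298 -0.06336406  0.16802288] 0.08536074590097692
shift [ 0.6588  0.0359 -0.128 ] turn 0.0 a0 0.05 q6 -0.15 rows 4.3 tilt [ 6.0e-04  2.9e-03 -1.0e+00] F [-1.   4.4 -0.2] t 22.25
```

move_arm:
  steps:
    - {"delta_pos":[0.658,0.036,-0.1],"turn":0,"grip":0}
    - {"delta_pos":[0.658,0.036,-0.1],"turn":0,"grip":0}
    - {"delta_pos":[0.658,0.036,-0.1],"turn":0,"grip":0}
    - {"delta_pos":[0.658,0.036,-0.1],"turn":0,"grip":0}
    - {"delta_pos":[0.8,-0.1,-0.1],"turn":0,"grip":0}
    - {"delta_pos":[0.98,-0.13,-0.0],"turn":0,"grip":0}
    - {"delta_pos":[0.98,-0.13,0.1],"turn":0,"grip":0}
    - {"delta_pos":[0.98,-0.13,0.1],"turn":0,"grip":0}

```text
t: 23.25
position: [0.382, 0.3217, 0.1245]
orientation: [-2.217, -2.225, 0.008]
wrist_force: [-0.1, -0.8, -0.6]
width: 0.0851
grip_force: 0.0
```

move_arm:
  steps:
    - {"delta_pos":[0,0,0],"turn":0,"grip":0}
    - {"delta_pos":[0,0,0],"turn":0,"grip":0}
    - {"delta_pos":[0,0,0],"turn":0,"grip":0}

```text
t: 23.62
position: [0.3855, 0.3208, 0.1286]
orientation: [2.223, 2.22, 0.003]
wrist_force: [-0.6, 0.2, 0.8]
width: 0.0852
grip_force: 0.0
```

```bash
python3 -c "
from h import *
s=status.sense(); print(s['position'],s['width']); rel(.3838,.3445,.018,0)"
```

```text
[0.38551868 0.32081541 0.12855629] 0.08524793699764492
shift [ 0.0589 -0.0048  0.2765] turn -0.0004 a0 -0.07 q6 0.69 rows 1.8 tilt [ 0.0016  0.0012 -1.    ] F [-0.6  0.2  0.8] t 23.62
```

Not overhead yet, so I'll shift sideways first and then go down.

move_arm:
  steps:
    - {"delta_pos":[0.0585,-0.0045,0.03],"turn":0,"grip":0}
    - {"delta_pos":[0.0585,-0.0045,0.1],"turn":0,"grip":0}
    - {"delta_pos":[0.0585,-0.0045,0.22],"turn":0,"grip":0}
    - {"delta_pos":[0.0585,-0.0045,0.2755],"turn":0,"grip":0}
    - {"delta_pos":[0.0585,-0.0045,0.2755],"turn":0,"grip":0}
    - {"delta_pos":[0.0585,-0.0045,0.2755],"turn":0,"grip":0}

```text
t: 24.38
position: [0.3832, 0.3454, 0.0177]
orientation: [2.221, 2.222, 0.002]
wrist_force: [0.6, 0.3, 0.2]
width: 0.0855
grip_force: 0.0
```

move_arm:
  force: 40
  steps:
    - {"delta_pos":[0,0,0],"turn":0,"grip":1}
    - {"delta_pos":[0,0,0],"turn":0,"grip":1}
    - {"delta_pos":[0,0,0],"turn":0,"grip":1}
    - {"delta_pos":[0,0,0],"turn":0,"grip":1}
    - {"delta_pos":[0,0,0],"turn":0,"grip":1}

```text
t: 25.0
position: [0.3828, 0.3447, 0.0176]
orientation: [2.221, 2.222, 0.001]
wrist_force: [-0.9, -0.3, 6.2]
width: 0.0187
grip_force: 38.9
```

```bash
python3 -c "
from h import *
s=status.sense(); print(s['position'],s['width'],s['grip_force']); p=s['position']; rel(p[0]+.4403-.3837,p[1]+.2425-.3446,p[2]+.029)"
```

```text
[0.38282306 0.34473595 0.01764384] 0.01865942673920987 38.86043429374695
shift [-0.2553  0.1415 -0.0725] turn 0.0 a0 0.01 q6 0.73 rows 1.9 tilt [ 3.e-04  3.e-04 -1.e+00] F [-0.9 -0.3  6.2] t 25.0
```

move_arm:
  steps:
    - {"delta_pos":[0,0,-0.12],"turn":0,"grip":1}
    - {"delta_pos":[-0.1,0.06,-0.23],"turn":0,"grip":1}
    - {"delta_pos":[-0.2,0.12,-0.23],"turn":0,"grip":1}
    - {"delta_pos":[-0.2553,0.143,-0.23],"turn":0,"grip":1}
    - {"delta_pos":[-0.2553,0.143,-0.23],"turn":0,"grip":1}
    - {"delta_pos":[-0.2553,0.143,-0.23],"turn":0,"grip":1}
    - {"delta_pos":[-0.2553,0.143,-0.23],"turn":0,"grip":1}

```text
t: 25.88
position: [0.4395, 0.2433, 0.109]
orientation: [-2.22, -2.223, 0.0]
wrist_force: [-0.3, -1.0, -1.0]
width: 0.0181
grip_force: 39.3
```

```bash
python3 -c "
from h import *
s=status.sense(); print(s['position'],s['width']); rel(.4402,.2426,.047,0)"
```

```text
[0.43948666 0.24328084 0.10899639] 0.018062156660013706
shift [-0.0017  0.0018  0.155 ] turn 0.0004 a0 0.07 q6 0.5 rows 1.0 tilt [-3.e-04 -0.e+00 -1.e+00] F [-0.3 -1.  -1. ] t 25.88
```

move_arm:
  steps:
    - {"delta_pos":[-0.001,0.001,0.08],"turn":0,"grip":1}
    - {"delta_pos":[-0.001,0.001,0.11],"turn":0,"grip":1}
    - {"delta_pos":[-0.001,0.001,0.13],"turn":0,"grip":1}
    - {"delta_pos":[-0.001,0.001,0.145],"turn":0,"grip":1}
    - {"delta_pos":[-0.001,0.001,0.155],"turn":0,"grip":1}
    - {"delta_pos":[-0.001,0.001,0.155],"turn":0,"grip":1}

```text
t: 26.62
position: [0.4404, 0.2421, 0.0472]
orientation: [2.221, 2.222, 0.0]
wrist_force: [0.3, 0.9, -0.1]
width: 0.0184
grip_force: 39.3
```

move_arm:
  steps:
    - {"delta_pos":[0,0,0],"turn":0,"grip":0}
    - {"delta_pos":[0,0,0],"turn":0,"grip":0}
    - {"delta_pos":[0,0,0],"turn":0,"grip":0}
    - {"delta_pos":[0,0,0],"turn":0,"grip":0}
    - {"delta_pos":[0,0,-0.15],"turn":0,"grip":0}
    - {"delta_pos":[0,0,-0.25],"turn":0,"grip":0}
    - {"delta_pos":[-0.15,0,-0.25],"turn":0,"grip":0}
    - {"delta_pos":[-0.3,0,-0.25],"turn":0,"grip":0}

```text
t: 27.62
position: [0.4406, 0.1214, 0.1479]
orientation: [2.218, 2.223, 0.003]
wrist_force: [0.9, 0.9, -0.8]
width: 0.0854
grip_force: 0.0
```

move_arm:
  steps:
    - {"delta_pos":[-0.1,0,0],"turn":0,"grip":0}
    - {"delta_pos":[-0.1,0,0],"turn":0,"grip":0}

```text
t: 27.88
position: [0.44, 0.08, 0.1472]
orientation: [2.225, 2.218, -0.0]
wrist_force: [-0.1, -0.1, -0.2]
width: 0.0853
grip_force: 0.0
```

```bash
python3 look.py; python3 -c "
from h import *
s=status.sense(); print(s['position'],s['width']); rel(.497,.3698,.13,0)"
```

```text
[169 138] circ 0.74 0.4387 0.0312 top 0.738 0.4413 0.0034 0.0489 [141 141 139]
[208 149] circ 0.7183 0.3355 0.0336 top 0.7184 0.3352 0.0102 0.0389 [179 143 214]
[202 191] circ 0.6019 0.3439 0.0279 top 0.6027 0.3436 0.0274 0.0468 [135 143 154]
[236 206] circ 0.5648 0.2523 0.0279 top 0.5639 0.252 0.0273 0.0442 [139 149 160]
[193 231] circ 0.4974 0.3697 0.0336 top 0.4961 0.3693 0.0096 0.0381 [227 225 225]
[469 236] circ 0.4979 -0.3649 0.034 top 0.4969 -0.3648 0.01 0.0372 [231 229 229]
[234 253] circ 0.4406 0.2437 0.0326 top 0.4397 0.2419 0.0096 0.0679 [236 233 234]
[419 258] circ 0.4373 -0.2295 0.0334 top 0.4368 -0.2293 0.0103 0.0674 [211 209 209]
[460 278] circ 0.3845 -0.3431 0.0335 top 0.3853 -0.344 0.0102 0.0385 [234 232 232]
[415 306] circ 0.3135 -0.2207 0.0332 top 0.3136 -0.2209 0.033 0.0437 [126 124 120]
[184 312] circ 0.281 0.3868 0.0336 top 0.2815 0.3865 0.0096 0.0378 [190  75 145]
[0.44035278 0.08124234 0.14727367] 0.08554679227638137
shift [0.7217 0.1398 0.0433] turn -0.0008 a0 -0.14 q6 0.18 rows 4.7 tilt [ 2.e-04  2.e-04 -1.e+00] F [-0.2  0.6  0.6] t 27.93
```

move_arm:
  steps:
    - {"delta_pos":[0.7215,0.14,0],"turn":0,"grip":0}
    - {"delta_pos":[0.7215,0.14,0],"turn":0,"grip":0}
    - {"delta_pos":[0.7215,0.14,0],"turn":0,"grip":0}
    - {"delta_pos":[0.7215,0.14,0],"turn":0,"grip":0}
    - {"delta_pos":[0.7215,0.14,0],"turn":0,"grip":0}
    - {"delta_pos":[0.7215,0.14,0.0433],"turn":0,"grip":0}
    - {"delta_pos":[0.7215,0.14,0.0433],"turn":0,"grip":0}
    - {"delta_pos":[0.7215,0.14,0.0433],"turn":0,"grip":0}

```text
t: 28.92
position: [0.4957, 0.3698, 0.1296]
orientation: [-2.222, -2.221, 0.002]
wrist_force: [0.5, 0.2, -0.0]
width: 0.0854
grip_force: 0.0
```

```bash
python3 -c "
from h import *
s=status.sense(); print(s['position'],s['width']); rel(.4968,.3697,.018,0)"
```

```text
[0.49572307 0.3697754  0.1295841 ] 0.08542666519154098
shift [1.00e-04 3.00e-03 2.79e-01] turn -0.0001 a0 -0.01 q6 0.64 rows 1.8 tilt [-1.e-03 -9.e-04 -1.e+00] F [ 0.5  0.2 -0. ] t 28.93
```

move_arm:
  force: 40
  steps:
    - {"delta_pos":[0,0.002,0.14],"turn":0,"grip":0}
    - {"delta_pos":[0,0.002,0.25],"turn":0,"grip":0}
    - {"delta_pos":[0,0.002,0.279],"turn":0,"grip":0}
    - {"delta_pos":[0,0.002,0.279],"turn":0,"grip":1}
    - {"delta_pos":[0,0.002,0.279],"turn":0,"grip":1}
    - {"delta_pos":[0,0.002,0.279],"turn":0,"grip":1}
    - {"delta_pos":[0,0.002,0.279],"turn":0,"grip":1}
    - {"delta_pos":[0,0.002,0.279],"turn":0,"grip":1}

```text
t: 29.92
position: [0.4977, 0.3712, 0.0197]
orientation: [2.221, 2.222, 0.003]
wrist_force: [-1.0, -1.4, 8.1]
width: 0.0184
grip_force: 38.8
```

```bash
python3 -c "
from h import *
s=status.sense(); print(s['position'],s['width'],s['grip_force']); p=s['position']; rel(.6023,p[1]+.3440-.3697,p[2]+.029)"
```

```text
[0.49771592 0.37122846 0.01965808] 0.018367708884704338 38.822709918022156
shift [-0.0643  0.2615 -0.0722] turn 0.0 a0 0.02 q6 0.64 rows 1.8 tilt [ 0.0014  0.001  -1.    ] F [-1.  -1.4  8.1] t 29.93
```

move_arm:
  steps:
    - {"delta_pos":[0,0,-0.12],"turn":0,"grip":1}
    - {"delta_pos":[-0.02,0.08,-0.23],"turn":0,"grip":1}
    - {"delta_pos":[-0.04,0.18,-0.23],"turn":0,"grip":1}
    - {"delta_pos":[-0.0643,0.2615,-0.23],"turn":0,"grip":1}
    - {"delta_pos":[-0.0643,0.2615,-0.23],"turn":0,"grip":1}
    - {"delta_pos":[-0.0643,0.2615,-0.23],"turn":0,"grip":1}
    - {"delta_pos":[-0.0643,0.2615,-0.23],"turn":0,"grip":1}

```text
t: 30.8
position: [0.6006, 0.3453, 0.1102]
orientation: [-2.22, -2.222, 0.001]
wrist_force: [-0.2, 0.8, -0.5]
width: 0.0178
grip_force: 39.3
```

```bash
python3 -c "
from h import *
s=status.sense(); print(s['position'],s['width']); rel(.6023,.3455,.0485,0)"
```

```text
[0.60057941 0.34534991 0.11015931] 0.0178414322514755
shift [0.0004 0.0044 0.1541] turn 0.0003 a0 0.06 q6 0.52 rows 1.0 tilt [-7.e-04 -3.e-04 -1.e+00] F [-0.2  0.8 -0.5] t 30.8
```

move_arm:
  steps:
    - {"delta_pos":[0,0.003,0.08],"turn":0,"grip":1}
    - {"delta_pos":[0,0.003,0.11],"turn":0,"grip":1}
    - {"delta_pos":[0,0.003,0.13],"turn":0,"grip":1}
    - {"delta_pos":[0,0.003,0.145],"turn":0,"grip":1}
    - {"delta_pos":[0,0.003,0.153],"turn":0,"grip":1}
    - {"delta_pos":[0,0.003,0.153],"turn":0,"grip":1}

```text
t: 31.55
position: [0.603, 0.3451, 0.0492]
orientation: [2.221, 2.222, 0.0]
wrist_force: [-1.1, 0.5, -0.8]
width: 0.0181
grip_force: 39.3
```

move_arm:
  steps:
    - {"delta_pos":[0,0,0],"turn":0,"grip":0}
    - {"delta_pos":[0,0,0],"turn":0,"grip":0}
    - {"delta_pos":[0,0,0],"turn":0,"grip":0}
    - {"delta_pos":[0,0,0],"turn":0,"grip":0}
    - {"delta_pos":[0,0,-0.15],"turn":0,"grip":0}
    - {"delta_pos":[0,0,-0.3],"turn":0,"grip":0}
    - {"delta_pos":[-0.1,-0.1,-0.4],"turn":0,"grip":0}
    - {"delta_pos":[-0.2,-0.2,-0.4],"turn":0,"grip":0}

```text
t: 32.55
position: [0.5241, 0.2654, 0.2122]
orientation: [2.219, 2.221, 0.009]
wrist_force: [0.5, -0.3, -0.0]
width: 0.0854
grip_force: 0.0
```

```bash
python3 -c "
from h import *
s=status.sense(); print(s['position'],s['width']); rel(.45,-.05,.21,0);rel(.4974,-.365,.13,0,frm=(.45,-.05,.21))"
```

```text
[0.52407224 0.26539476 0.21221691] 0.0854283257839713
shift [-0.7883 -0.1859  0.0024] turn 0.0003 a0 0.05 q6 0.47 rows 5.2 tilt [ 0.0056  0.0027 -1.    ] F [ 0.5 -0.3 -0. ] t 32.55
shift [-0.7882  0.1166  0.1985] turn 0.0003 a0 0.05 q6 0.47 rows 5.3 tilt [ 0.0056  0.0027 -1.    ] F [ 0.5 -0.3 -0. ] t 32.55
```

move_arm:
  steps:
    - {"delta_pos":[-0.788,-0.186,0],"turn":0,"grip":0}
    - {"delta_pos":[-0.788,-0.186,0],"turn":0,"grip":0}
    - {"delta_pos":[-0.788,-0.186,0],"turn":0,"grip":0}
    - {"delta_pos":[-0.788,-0.186,0],"turn":0,"grip":0}
    - {"delta_pos":[-0.788,-0.186,0],"turn":0,"grip":0}
    - {"delta_pos":[-0.788,-0.186,0],"turn":0,"grip":0}
    - {"delta_pos":[-0.788,-0.186,0],"turn":0,"grip":0}

```text
t: 33.42
position: [0.4487, -0.0506, 0.2092]
orientation: [2.223, 2.219, 0.001]
wrist_force: [-0.0, 1.1, -0.3]
width: 0.0857
grip_force: 0.0
```

```bash
python3 look.py; python3 -c "
from h import *
s=status.sense(); print(s['position'],s['width']); rel(.4974,-.365,.13,0)"
```

```text
[169 138] circ 0.7415 0.4373 0.031 top 0.7378 0.4411 0.0039 0.0489 [141 140 139]
[208 149] circ 0.7188 0.3352 0.034 top 0.7175 0.3358 0.0095 0.0403 [178 142 213]
[201 191] circ 0.603 0.3439 0.0334 top 0.6024 0.3442 0.0102 0.0669 [222 220 220]
[236 206] circ 0.5638 0.2527 0.0275 top 0.5635 0.2527 0.0274 0.0455 [139 149 160]
[469 236] circ 0.4976 -0.365 0.0334 top 0.4976 -0.3644 0.0102 0.0386 [232 230 230]
[238 253] circ 0.4403 0.243 0.0333 top 0.4407 0.2424 0.01 0.0679 [229 227 227]
[419 258] circ 0.4374 -0.2297 0.0331 top 0.4363 -0.2295 0.0099 0.0689 [189 188 187]
[460 278] circ 0.3853 -0.3436 0.0338 top 0.385 -0.3437 0.0098 0.0405 [171 171 170]
[417 306] circ 0.3137 -0.2209 0.0329 top 0.3134 -0.2209 0.0328 0.0449 [148 146 141]
[184 312] circ 0.2817 0.387 0.0336 top 0.2814 0.3866 0.0099 0.0395 [190  75 146]
[ 0.44896388 -0.04976391  0.2091836 ] 0.08521552939395437
shift [-0.7881  0.1214  0.1977] turn -0.0002 a0 -0.03 q6 -0.11 rows 5.3 tilt [ 6.e-04  4.e-04 -1.e+00] F [ 0.2 -0.1 -0.5] t 33.48
```

move_arm:
  steps:
    - {"delta_pos":[-0.788,0.1205,0.05],"turn":0,"grip":0}
    - {"delta_pos":[-0.788,0.1205,0.05],"turn":0,"grip":0}
    - {"delta_pos":[-0.788,0.1205,0.05],"turn":0,"grip":0}
    - {"delta_pos":[-0.788,0.1205,0.05],"turn":0,"grip":0}
    - {"delta_pos":[-0.788,0.1205,0.15],"turn":0,"grip":0}
    - {"delta_pos":[-0.788,0.1205,0.1977],"turn":0,"grip":0}
    - {"delta_pos":[-0.788,0.1205,0.1977],"turn":0,"grip":0}
    - {"delta_pos":[-0.788,0.1205,0.1977],"turn":0,"grip":0}

```text
t: 34.48
position: [0.4979, -0.3639, 0.1305]
orientation: [-2.219, -2.223, -0.001]
wrist_force: [-0.1, 0.8, -0.2]
width: 0.0851
grip_force: 0.0
```

```bash
python3 -c "
from h import *
s=status.sense(); print(s['position'],s['width']); rel(.4974,-.3648,.018,0)"
```

```text
[ 0.49790458 -0.36390835  0.13052528] 0.08509643385976598
shift [-0.0023 -0.0013  0.2813] turn 0.0006 a0 0.11 q6 -0.64 rows 1.8 tilt [ 2.e-04  3.e-04 -1.e+00] F [-0.1  0.8 -0.2] t 34.48
```

move_arm:
  force: 40
  steps:
    - {"delta_pos":[-0.001,-0.001,0.14],"turn":0,"grip":0}
    - {"delta_pos":[-0.001,-0.001,0.25],"turn":0,"grip":0}
    - {"delta_pos":[-0.001,-0.001,0.281],"turn":0,"grip":0}
    - {"delta_pos":[-0.001,-0.001,0.281],"turn":0,"grip":1}
    - {"delta_pos":[-0.001,-0.001,0.281],"turn":0,"grip":1}
    - {"delta_pos":[-0.001,-0.001,0.281],"turn":0,"grip":1}
    - {"delta_pos":[-0.001,-0.001,0.281],"turn":0,"grip":1}
    - {"delta_pos":[-0.001,-0.001,0.281],"turn":0,"grip":1}

```text
t: 35.48
position: [0.4972, -0.3663, 0.019]
orientation: [2.22, 2.22, 0.001]
wrist_force: [-0.6, 1.4, 7.8]
width: 0.0183
grip_force: 38.8
```

```bash
python3 -c "
from h import *
s=status.sense(); p=s['position']; print(p,s['width'],s['grip_force']); rel(.45,-.03,.20,0); rel(.5639,p[1]+.2526+.3648,.11,0,frm=(.45,-.03,.2))"
```

```text
[ 0.49718085 -0.36632393  0.0190002 ] 0.01830854044681194 38.813318610191345
shift [ 0.8403 -0.1172 -0.4536] turn 0.0 a0 0.0 q6 -0.64 rows 6.2 tilt [ 0.0016 -0.001  -1.    ] F [-0.6  1.4  7.8] t 35.48
shift [0.7029 0.2844 0.2247] turn 0.0 a0 0.0 q6 -0.64 rows 5.1 tilt [ 0.0016 -0.001  -1.    ] F [-0.6  1.4  7.8] t 35.48
```

move_arm:
  steps:
    - {"delta_pos":[0,0,-0.12],"turn":0,"grip":1}
    - {"delta_pos":[0,0,-0.27],"turn":0,"grip":1}
    - {"delta_pos":[0.12,-0.02,-0.4],"turn":0,"grip":1}
    - {"delta_pos":[0.27,-0.04,-0.4536],"turn":0,"grip":1}
    - {"delta_pos":[0.42,-0.06,-0.4536],"turn":0,"grip":1}
    - {"delta_pos":[0.57,-0.08,-0.4536],"turn":0,"grip":1}
    - {"delta_pos":[0.72,-0.1,-0.4536],"turn":0,"grip":1}
    - {"delta_pos":[0.84,-0.117,-0.4536],"turn":0,"grip":1}

```text
t: 36.48
position: [0.449, -0.0279, 0.1996]
orientation: [2.221, 2.221, 0.001]
wrist_force: [1.4, 0.8, -0.8]
width: 0.0181
grip_force: 39.2
```

move_arm:
  steps:
    - {"delta_pos":[0.14,0.057,0],"turn":0,"grip":1}
    - {"delta_pos":[0.28,0.114,0],"turn":0,"grip":1}
    - {"delta_pos":[0.42,0.171,0],"turn":0,"grip":1}
    - {"delta_pos":[0.56,0.228,0],"turn":0,"grip":1}
    - {"delta_pos":[0.7,0.284,0],"turn":0,"grip":1}
    - {"delta_pos":[0.7,0.284,0],"turn":0,"grip":1}
    - {"delta_pos":[0.7,0.284,0],"turn":0,"grip":1}
    - {"delta_pos":[0.7,0.284,0],"turn":0,"grip":1}

```text
t: 37.48
position: [0.5627, 0.249, 0.1991]
orientation: [2.222, 2.221, -0.001]
wrist_force: [0.4, -1.8, 0.8]
width: 0.018
grip_force: 39.3
```

```bash
python3 -c "
from h import *
s=status.sense(); p=s['position']; print(p,s['width'],s['grip_force']); rel(.5639,.2511,.10,0)"
```

```text
[0.56268014 0.24899163 0.19911166] 0.01798696375988467 39.30610120296478
shift [0.0054 0.0031 0.2478] turn -0.0002 a0 -0.04 q6 0.42 rows 1.6 tilt [-3.e-04 -4.e-04 -1.e+00] F [ 0.4 -1.8  0.8] t 37.48
```

move_arm:
  steps:
    - {"delta_pos":[0.0054,0.0031,0.12],"turn":0,"grip":1}
    - {"delta_pos":[0.0054,0.0031,0.23],"turn":0,"grip":1}
    - {"delta_pos":[0.0054,0.0031,0.23],"turn":0,"grip":1}
    - {"delta_pos":[0.0054,0.0031,0.23],"turn":0,"grip":1}
    - {"delta_pos":[0.0054,0.0031,0.23],"turn":0,"grip":1}

```text
t: 38.1
position: [0.5657, 0.2527, 0.1093]
orientation: [2.221, 2.22, 0.005]
wrist_force: [0.4, -0.1, -0.2]
width: 0.0183
grip_force: 39.3
```

```bash
python3 -c "
from h import *
s=status.sense(); p=s['position']; print(p,s['width'],s['grip_force']); rel(.5639,.2511,.0475,0)"
```

```text
[0.56570889 0.25267746 0.10927989] 0.018268343108033512 39.32079792022705
shift [-0.0042 -0.005   0.1544] turn -0.0001 a0 -0.01 q6 0.42 rows 1.0 tilt [ 0.0032  0.0014 -1.    ] F [ 0.4 -0.1 -0.2] t 38.1
```

move_arm:
  steps:
    - {"delta_pos":[-0.0025,-0.0025,0.06],"turn":0,"grip":1}
    - {"delta_pos":[-0.0025,-0.0025,0.1],"turn":0,"grip":1}
    - {"delta_pos":[-0.0025,-0.0025,0.1],"turn":0,"grip":1}
    - {"delta_pos":[-0.0025,-0.0025,0.12],"turn":0,"grip":1}
    - {"delta_pos":[-0.0025,-0.0025,0.135],"turn":0,"grip":1}
    - {"delta_pos":[-0.0025,-0.0025,0.145],"turn":0,"grip":1}
    - {"delta_pos":[-0.0025,-0.0025,0.153],"turn":0,"grip":1}
    - {"delta_pos":[-0.0025,-0.0025,0.153],"turn":0,"grip":1}

```text
t: 39.1
position: [0.5635, 0.2515, 0.0478]
orientation: [2.221, 2.222, 0.0]
wrist_force: [-7.7, -3.2, 22.0]
width: 0.0183
grip_force: 41.6
```

move_arm:
  steps:
    - {"delta_pos":[0,0,0],"turn":0,"grip":0}
    - {"delta_pos":[0,0,0],"turn":0,"grip":0}
    - {"delta_pos":[0,0,0],"turn":0,"grip":0}
    - {"delta_pos":[0,0,0],"turn":0,"grip":0}
    - {"delta_pos":[0,0,-0.15],"turn":0,"grip":0}
    - {"delta_pos":[0,0,-0.3],"turn":0,"grip":0}
    - {"delta_pos":[-0.1,-0.15,-0.4],"turn":0,"grip":0}
    - {"delta_pos":[-0.2,-0.3,-0.4],"turn":0,"grip":0}

```text
t: 40.1
position: [0.4667, 0.1866, 0.205]
orientation: [2.219, 2.221, 0.006]
wrist_force: [0.6, -0.9, 0.2]
width: 0.0856
grip_force: 0.0
```

```bash
python3 -c "
from h import *
s=status.sense(); p=s['position']; print(p,s['width'],s['grip_force']); rel(.40,.0,.25,0)"
```

```text
[0.46671498 0.18661857 0.20498054] 0.08560924163548139 0.0
shift [-0.4663 -0.1667 -0.114 ] turn 0.0002 a0 0.04 q6 0.38 rows 3.3 tilt [ 0.0041  0.0015 -1.    ] F [ 0.6 -0.9  0.2] t 40.1
```

move_arm:
  steps:
    - {"delta_pos":[-0.466,-0.166,-0.114],"turn":0,"grip":0}
    - {"delta_pos":[-0.466,-0.166,-0.114],"turn":0,"grip":0}
    - {"delta_pos":[-0.466,-0.166,-0.114],"turn":0,"grip":0}
    - {"delta_pos":[-0.466,-0.166,-0.114],"turn":0,"grip":0}
    - {"delta_pos":[-0.466,-0.166,-0.114],"turn":0,"grip":0}
    - {"delta_pos":[-0.466,-0.166,-0.114],"turn":0,"grip":0}

```text
t: 40.85
position: [0.4002, 0.001, 0.2481]
orientation: [-2.22, -2.222, -0.0]
wrist_force: [0.2, -0.1, 1.0]
width: 0.0854
grip_force: 0.0
```

```bash
python3 look.py; python3 mt.py pics/m4.png; python3 -c "
from h import *
im,d=cams.capture('top');P=cloud('top',d);z=P[...,2]
def lev(n,c,lo,hi,r0,r1):
    r=np.hypot(P[...,0]-c[0],P[...,1]-c[1]); m=(z>lo)&(z<hi)&(r<r1); q=P[m]; cc=cv2.minEnclosingCircle(q[:,:2].astype(np.float32)); k=m&(r>r0)&(r<r1-.012); q=P[k]
    print(n,np.round(cc[0],4),round(cc[1],4),'plane',np.round(np.linalg.lstsq(np.c_[q[:,:2]-c,np.ones(len(q))],q[:,2],rcond=None)[0],4))
lev('cover',(.6145,.0278),.11,.125,.018,.05)
for c in((.603,.344),(.5638,.2526),(.4403,.2427),(.4373,-.2295)): lev('lid',c,.036,.05,.016,.042)"
```

```text
[169 138] circ 0.7393 0.4377 0.0311 top 0.7376 0.4388 0.0023 0.0549 [141 141 140]
[208 149] circ 0.7184 0.3364 0.0339 top 0.7181 0.3358 0.0094 0.0391 [178 142 213]
[201 191] circ 0.6036 0.3441 0.0339 top 0.6038 0.3438 0.0101 0.0679 [221 219 219]
[236 206] circ 0.5636 0.2519 0.0328 top 0.5632 0.2518 0.0094 0.0685 [227 225 225]
[238 253] circ 0.4402 0.2424 0.0332 top 0.4409 0.2424 0.0096 0.0676 [228 226 226]
[419 258] circ 0.4376 -0.2293 0.0332 top 0.4374 -0.2294 0.0103 0.0658 [232 230 230]
[460 278] circ 0.3853 -0.3435 0.0336 top 0.3849 -0.3423 0.01 0.0412 [208 206 206]
[415 306] circ 0.3134 -0.2206 0.0333 top 0.3134 -0.221 0.0329 0.0446 [111 109 105]
[184 312] circ 0.2815 0.3866 0.0335 top 0.2817 0.3867 0.0099 0.0387 [189  75 144]
zero cand [-32.5 -33.  -32.  -33.5 -31.5 -34. ] [-24. -24. -22. -22. -20. -19.]
knob [0.57695249 0.13940815 0.08967129] 28 108.59410427509107
cover [0.6144 0.0291] 0.0382 plane [0.0016 0.0002 0.1158]
lid [0.6026 0.3443] 0.034 plane [0.0196 0.0092 0.043 ]
lid [0.5636 0.2517] 0.0333 plane [0.0131 0.0002 0.0429]
lid [0.4404 0.243 ] 0.0336 plane [ 0.0003 -0.0012  0.0423]
lid [ 0.4372 -0.2296] 0.0329 plane [-0.0056  0.0143  0.0426]
```

View pics/cur.png

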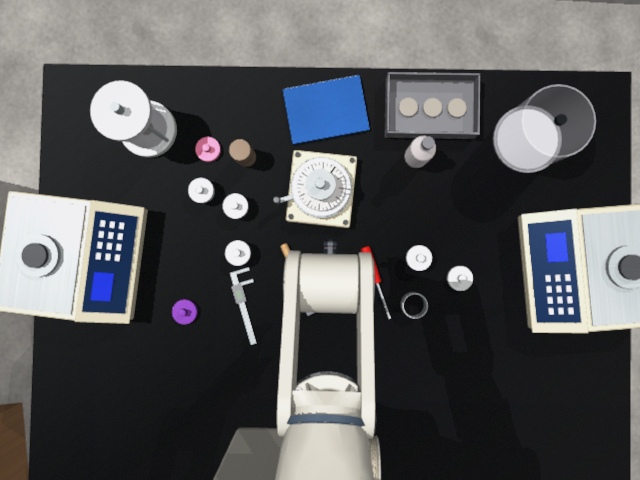

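View pics/m4p.png

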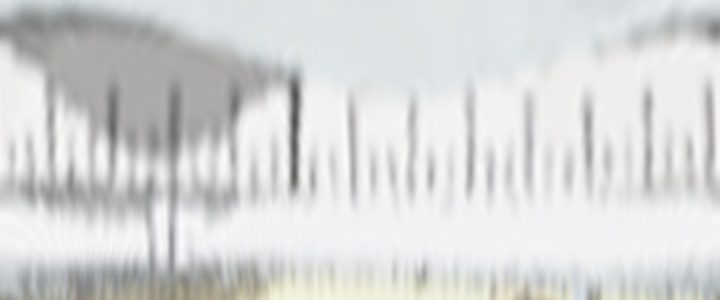

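The last pictures show all four tins lidded at (201,190), (236,206), (238,253) and (420,258). The cover sits level on the cup at (322,185), the lever is at its stop at (278,200), and the zero line hasn't moved (polar column 295, 60 tick at the index). I'm handing it in.

```bash
python3 -c "
from h import *
print(job.finish_job())"
```

```text
the job is handed in; nothing more can be done
None
```

I handed the job in at about 41 s, with no verdict shown: by my last pictures the scale reads about 61° (57–63 allowed), the clamp is at its stop, the cover sits level on the cup, and all four tins have lids seated.

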